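# Change the worn nozzle for the fresh one at the back of the rack

## Task

Change the nozzle on this injector bench: clear the tall cartridge and the tall valve block out of the narrow rack onto the rubber mat, so that you can get at the fresh nozzle behind them; take the worn nozzle out of the cradle and stand it in the used-parts tray, and stand the fresh nozzle in the cradle's cup. Then put the cartridge and the block back in the rack, each exactly where it stood at the start. Keep all four parts upright throughout.

Things in the scene. Friction and masses are not known exactly. Their poses are not given: they have to be found in the camera images.
- rack: Fixed grey steel trough, 210 mm long (x), 70 mm wide (y). Origin: centre of underside. Floor 5 mm thick; side walls and back wall (+x, far from the robot) 50 mm high, 5 mm thick; front lip 13 mm high; inside 200 x 60 mm. In a row along its middle stand, front to back: cartridge and valve block (either order, 14 mm apart), 10 mm on the fresh nozzle, then 40 mm free to the back wall.
- mat: Fixed black rubber mat, 120 mm (its x) by 170 mm (its y), 4 mm thick, lying on the bench: the side area for parts cleared away. Origin: centre of its underside.
- cradle: Fixed nozzle cradle: aluminium plate 100 x 100 x 5 mm with a dark round cup in its middle, 46 mm inside diameter, 55 mm outside; the cup's rim is 18 mm above the bench and its floor is the plate's top, 5 mm above the bench. Origin: centre of the plate's underside, on the cup's axis; z up. At the start the worn nozzle stands in the cup.
- used_tray: Fixed grey plastic used-parts tray, open-topped, 120 x 120 mm outside, walls 4 mm thick and 30 mm high, floor 4 mm thick. Empty at the start. Origin: centre of its underside.
- cartridge: Loose tall round filter cartridge, 40 mm diameter, 135 mm high, aluminium with a black cap (top 15 mm), standing upright in the rack, about 0.3 kg. Origin: centre of its underside; z along its axis, up.
- valve_block: Loose tall square aluminium valve block, 40 x 40 mm and 135 mm high, standing upright in the rack with its sides parallel to the rack's, about 0.4 kg. Origin: centre of its underside; z up.
- fresh_nozzle: Loose bright-steel nozzle body standing at the back of the rack: foot 34 mm diameter and 22 mm high, above it a plain shank 28 mm diameter up to the top at 60 mm; about 0.22 kg. Origin: centre of its underside; z along its axis, up. The side walls leave only 13 mm each side: grip it front and back.
- worn_nozzle: Loose dark-steel nozzle body of the same shape and size as the fresh one, standing in the cradle's cup at the start; about 0.22 kg. Origin: centre of its underside; z along its axis, up.

How it is judged:
By the outcome, as a careful person would: the job done as asked, in the order asked, and still so for the second after the job is handed in, with the robot touching nothing.
It also fails if it takes over 147 s, if anything falls off the work surface, if the arm or the gripper's body presses on something with over 40 N, if the wrist force passes 120 N, or if a joint passes its speed limit or range.

## Robot

A 6-joint arm with a two-finger parallel gripper is mounted at the origin on the work surface. World frame = base frame: x ahead of the robot, y to its left, z up, the work surface at z = 0. Lengths are in m, angles in rad, forces in N, time in s.
With the tool pointing down it reaches from about 0.2 to 0.875 m from the base axis. Payload 3.4 kg.
Tool frame: the origin (TCP) lies at the very end of the fingers, on their centre line; the grasp point (between the pads) lies 19 mm behind it; z points along the fingers, y is the direction in which the jaws open and shut (so a half turn about z gives the same grasp; the last joint's range is limited). The gripper opens to 94 mm and grips with 3 to 60 N. Pads are 16 mm wide; open, the fingers measure 119 mm over their backs; the gripper's body (75 mm by 177 mm) begins 78 mm behind the grasp point.
Start: joints at [-1.33, 0.276, 1.505, -0, 1.361, -0.121], TCP at [0.204, -0.538, 0.205] pointing down, gripper open.
Joint ranges: [-2.89, 2.89], [-0.75, 2.08], [0.22, 2.7], [-1.18, 4.32], [0.11, 2.71], [-2.7, 2.7]. Speed limits (rad/s): [2.57, 2.57, 3.14, 3.14, 3.14, 3.14].

## Interface

Orientations are given as a unit quaternion [w, x, y, z].
In Python, from plant import ctrl gives the robot as it stands.
- The arm moves only by the shell command python3 -m handwheel 'ROWS'. ROWS is JSON, a list of rows, each an object with "hand": the opening, from 0 (shut) to 1 (fully open); "slide": the shift along the tool's x, y, z in units of 40 mm (1.0 is 40 mm), a list of three; "spin": the turn about the tool's z in units of 5 degrees (1.0 is 5 degrees). In form: [{"hand": hand, "slide": [x, y, z], "spin": spin}, ...]. A call has 1 to 20 rows; each row is the pose to reach, as a shift and turn from the pose measured when the call began, along the tool's axes at that moment; what a row does not reach only later rows make up. A row lasts 1/12 s, in which the tool goes at most 41.7 mm and 7.16 degrees, less where a joint would pass 70% of its speed; a pose out of reach is approached as far as the arm can. A call with a gripper value outside its range is refused whole. The fingers move at their own pace and stop on an object; the grip force is fixed at half the most. Time passes only in rows, so rows that repeat a pose let the fingers close. It gives the time, the measured TCP pose, the force and the opening at its end, in the units of the state.
- ctrl.get_state(): the state, without advancing time (a new reading comes with each control period).
- ctrl.camera(name): name is "scene" or "top"; returns the picture (400x640x3 uint8, blue, green, red); there is no depth.
- ctrl.calibration(name): a dict with "camera_matrix" (3x3 intrinsics, pixels), "extrinsics" (4x4, takes a point from camera to world coordinates). Camera axes: x right, y down, z forward; pixel columns grow to the right and rows downward; lengths in m; the calibration is good to about 2 mm. A picture is of the moment at which its call begins. calibration takes no time and is no camera call.
- ctrl.hand_in(): hands the job in, once; it reports no verdict.
The state is a dict: "time_s": time; "qpos": joint angles; "joint_velocities": joint speeds; "tau": joint torques, N m; "tcp_pos": TCP position; "eef_rot": TCP orientation; "wrist_force": force on the tool from outside, world axes, zero at the start; "ft_torque": the same for the moment, N m; "grip_width": opening from 0.0 (shut) to 1.0 (fully open).
Only numpy, scipy, OpenCV 4.12 (cv2) and the standard library are available. Lean on these libraries where they do the work, as an engineer would, in place of code of your own. Each camera call takes 0.05 s, during which the arm holds its last target. There are 200 camera calls.

## Working session

There is one attempt and no reset: what is moved stays moved. The work goes in short steps, Python scripts to look and compute and a shell command to move; the robot and the scene stay as the last step left them, time stands still between calls to the robot, and variables do not carry over. Pictures are saved under pics/ and viewed, about 12 in all and at most 16, crops included, and the job is handed in when it is done.

```bash
ls; mkdir -p pics; python3 - <<'E'
from plant import ctrl
import cv2
print(ctrl.get_state())
for n in("scene","top"):
    cv2.imwrite(f"pics/{n}0.png",ctrl.camera(n)); c=ctrl.calibration(n); print(c)
E
```

```text
pics
{'time_s': 0.0, 'qpos': array([-1.33003100e+00,  2.76546219e-01,  1.50611210e+00, -2.29755906e-05,
        1.36070501e+00, -1.20977952e-01]), 'joint_velocities': array([-3.59415208e-04,  5.00959514e-05,  7.89874647e-04,  3.76188800e-05,
       -1.30483149e-03,  1.27831830e-04]), 'tau': array([ 1.63172976e-03, -4.04582477e+01, -2.37228942e+01,  7.00951810e-02,
        3.44992045e-02, -1.39521840e-04]), 'tcp_pos': array([ 0.20335694, -0.53722883,  0.20464095]), 'eef_rot': array([-8.83080086e-04,  9.83686452e-01,  1.79889358e-01, -6.42075100e-05]), 'wrist_force': array([-0.71784383,  0.24738066, -0.41587072]), 'ft_torque': array([-0.01465091,  0.0337464 ,  0.05776798]), 'grip_width': 0.9995245200790466}
{'camera_matrix': array([[383.87709239,   0.        , 313.97548166],
       [  0.        , 383.87709239, 201.23262696],
       [  0.        ,   0.        ,   1.        ]]), 'extrinsics': array([[-0.70741735,  0.40062896, -0.58228612,  0.95704931],
       [ 0.70644176,  0.3746974 , -0.60045141,  0.48603243],
       [-0.02237713, -0.83612098, -0.54808847,  0.45117254],
       [ 0.        ,  0.        ,  0.        ,  1.        ]])}
{'camera_matrix': array([[393.76321666,   0.        , 326.59687022],
       [  0.        , 393.76321666, 200.91582699],
       [  0.        ,   0.        ,   1.        ]]), 'extrinsics': array([[ 9.21382441e-04, -9.82188975e-01,  1.87893502e-01,
         3.57244045e-01],
       [-9.99991545e-01, -1.51959233e-04,  4.10935962e-03,
         1.57343588e-02],
       [-4.00761556e-03, -1.87895699e-01, -9.82180811e-01,
         8.42319257e-01],
       [ 0.00000000e+00,  0.00000000e+00,  0.00000000e+00,
         1.00000000e+00]])}
```

View pics/top0.png

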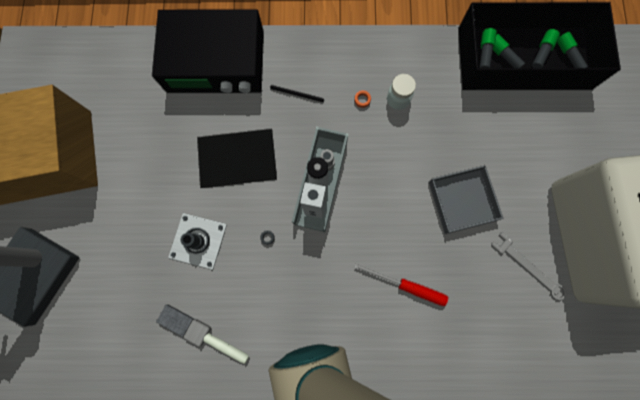

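View pics/scene0.png

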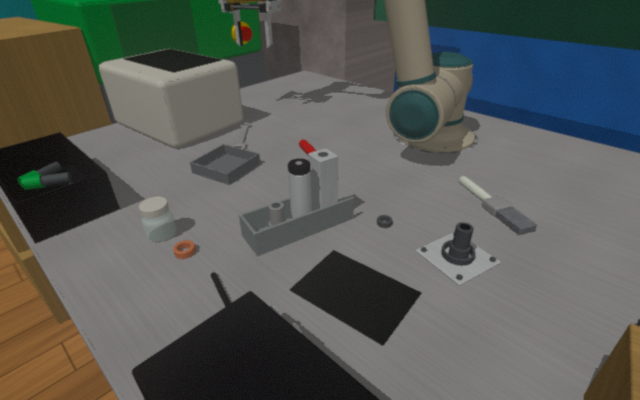

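The top view shows the rack around (320,180) with the block in front at (313,195), the cartridge at (318,167) and the fresh nozzle at (327,156). The mat is at (237,158), the cradle at (197,241) and the tray at (465,200). I'll enlarge these areas to measure corners.

```bash
python3 - <<'E'
import cv2,numpy as np
t=cv2.imread("pics/top0.png");s=cv2.imread("pics/scene0.png")
def crop(im,x,y,w,h,f): return cv2.resize(im[y:y+h,x:x+w],None,fx=f,fy=f,interpolation=cv2.INTER_CUBIC)
# rack crop: origin (280,120) scale 5 ; scene crop
a=crop(t,285,122,75,118,5); b=crop(s,235,145,130,110,3)
c=np.zeros((590,780,3),np.uint8); c[:590,:375]=a; c[:330,385:775]=b
c[340:590,385:645]=crop(t,163,208,65,62.5.__int__(),4)[:250,:260] if 0 else cv2.resize(t[210:272,165:230],(260,250),interpolation=cv2.INTER_CUBIC)
cv2.imwrite("pics/c1.png",c)
E
```

```text
(no output)
```

View pics/c1.png

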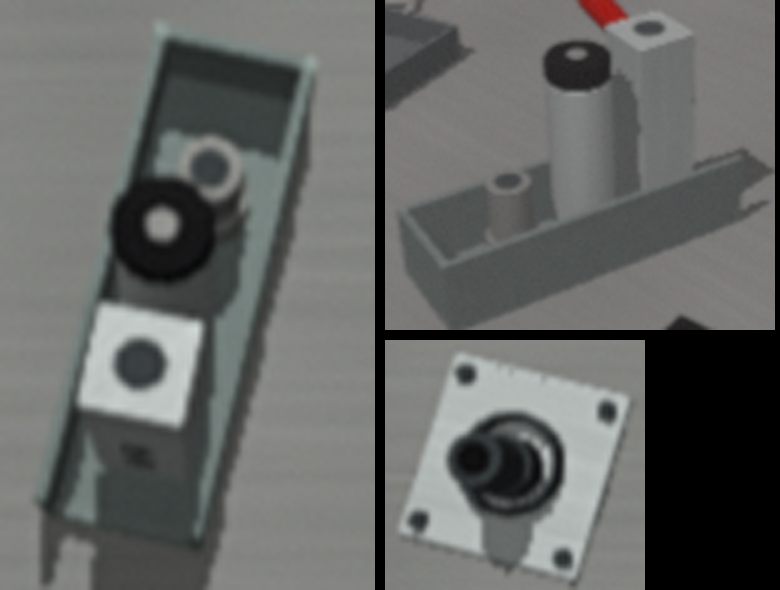

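```bash
cat > h.py <<'E'
import numpy as np,cv2
from plant import ctrl
from scipy.spatial.transform import Rotation as R
def back(n,uv,z):
    c=ctrl.calibration(n);K=c["camera_matrix"];T=c["extrinsics"]
    d=T[:3,:3]@np.linalg.solve(K,[uv[0],uv[1],1]);o=T[:3,3]
    return (o+d*(z-o[2])/d[2])[:2]
def proj(n,P):
    c=ctrl.calibration(n);T=np.linalg.inv(c["extrinsics"])
    p=(T[:3,:3]@np.atleast_2d(P).T+T[:3,3:]).T@c["camera_matrix"].T
    return p[:,:2]/p[:,2:]
E
python3 - <<'E'
from h import *
f=lambda p:(285+p[0]/5-.4,122+p[1]/5-.4)
g=lambda p:(235+(p[0]-385)/3-.33,145+p[1]/3-.33)
k=lambda p:(165+(p[0]-385)/4-.4,210+(p[1]-340)/4.03-.4)
B=lambda n,ps,z:np.array([back(n,p,z) for p in ps])
rt=B("top",[f(p) for p in[(160,27),(314,62)]],.05); print("rackback",rt,np.linalg.norm(rt[1]-rt[0]))
bt=B("top",[f(p) for p in[(100,302),(204,322),(186,427),(78,405)]],.14); print("block",bt,bt.mean(0),np.linalg.norm(np.roll(bt,1,0)-bt,axis=1))
bs=B("scene",[g(p) for p in[(607,28),(650,12),(692,32),(648,52)]],.14);print("block s",bs.mean(0))
print("cart",back("top",f((163,228)),.14),back("scene",g((577,52)),.14))
print("fresh",back("top",f((211,168)),.065),back("scene",g((508,181)),.065))
print("worn",back("top",k((474,458)),.065), back("scene",(463,228),.065))
pl=B("top",[k(p) for p in[(456,353),(629,397),(577,582),(402,532)]],.005);print("plate",pl.mean(0),np.linalg.norm(np.roll(pl,1,0)-pl,axis=1),np.diff(pl,axis=0))
tr=B("top",[(430,181),(486,167),(502,214),(446,238)],.03);print("tray",tr,tr.mean(0),np.linalg.norm(np.roll(tr,1,0)-tr,axis=1))
m=B("top",[(198,138),(272,129),(277,178),(202,187)],.004);print("mat",m,m.mean(0),np.linalg.norm(np.roll(m,1,0)-m,axis=1))
# rack fit using all points
from scipy.optimize import least_squares
loc=np.array([[105,35],[105,-35],[-58,0],[-4,0],[43,0],[-58,0],[-4,0],[43,0]])/1e3
obs=np.array([*rt,bt.mean(0),back("top",f((163,228)),.14),back("top",f((211,168)),.065),bs.mean(0),back("scene",g((577,52)),.14),back("scene",g((508,181)),.065)])
def mod(q):
    c,s=np.cos(q[2]),np.sin(q[2]);return loc@np.array([[c,s],[-s,c]])+q[:2]
r=least_squares(lambda q:(mod(q)-obs).ravel(),[.4,0,-.2]);print(r.x,np.degrees(r.x[2]));print((obs-mod(r.x))*1e3);print(mod(r.x)[2:5])
s=ctrl.get_state();print(R.from_quat(s["eef_rot"],scalar_first=True).as_matrix())
E
```

```text
rackback [[ 0.66874903  0.04044241]
 [ 0.65305625 -0.02485932]] 0.06716083891013118
block [[0.52689907 0.05903104]
 [0.51937852 0.02088779]
 [0.48038161 0.02734826]
 [0.48847979 0.06658009]] [0.50378475 0.04346179] [0.03915391 0.03887759 0.03952843 0.04005892]
block s [0.50748347 0.04840964]
cart [0.55497819 0.03608165] [0.55606595 0.03660468]
fresh [0.601622  0.0186572] [0.60315223 0.02096552]
worn [0.42951427 0.29510058] [0.43658158 0.29763085]
plate [0.43143569 0.29403984] [0.09740444 0.09741799 0.09954812 0.097339  ] [[-0.0236639  -0.09450018]
 [-0.0969654   0.02252863]
 [ 0.02572054  0.09387936]]
tray [[ 0.55563574 -0.19990118]
 [ 0.58631497 -0.32064936]
 [ 0.4849458  -0.3463236 ]
 [ 0.43487505 -0.22699638]] [ 0.51544289 -0.27346763] [0.12376306 0.12458466 0.10456995 0.1294066 ]
mat [[0.6609977  0.30731023]
 [0.68215296 0.14209618]
 [0.56876918 0.12806388]
 [0.54853486 0.2915434 ]] [0.61511368 0.21725342] [0.11356269 0.16656298 0.1142488  0.16472698]
[ 0.56026922  0.03274778 -0.2479916 ] -14.208872237864252
[[-1.89898341 -0.46159596]
 [-0.40973556  2.09519572]
 [-0.25884828 -3.52252585]
 [-1.4134088   2.35203362]
 [-0.33173897 -3.53590678]
 [ 3.43986858  1.4253203 ]
 [-0.32564779  2.87507071]
 [ 1.19849424 -1.22759176]]
[[0.5040436  0.04698432]
 [0.5563916  0.03372961]
 [0.60195374 0.02219311]]
[[ 9.35274755e-01  3.53922267e-01 -4.02642053e-04]
 [ 3.53922463e-01 -9.35273566e-01  1.49885717e-03]
 [ 1.53898458e-04 -1.54434733e-03 -9.99998796e-01]]
```

```bash
cat >> h.py <<'E'
def local(q,P):
    c,s=np.cos(q[2]),np.sin(q[2]);P=np.atleast_2d(np.array(P,float))/1e3
    return np.c_[P[:,:2]@np.array([[c,s],[-s,c]])+q[:2],P[:,2]]
def sq(x0,x1,y0,y1,z): return [(x0,y0,z),(x1,y0,z),(x1,y1,z),(x0,y1,z)]
def circ(x,y,r,z): 
    a=np.linspace(0,2*np.pi,40); return [(x+r*np.cos(t),y+r*np.sin(t),z) for t in a]
def overlay(n,im,items,x,y,w,h,f):
    o=cv2.resize(im[y:y+h,x:x+w],None,fx=f,fy=f,interpolation=cv2.INTER_CUBIC)
    for q,P,col in items:
        p=(proj(n,local(q,P))-[x,y]+.5)*f
        cv2.polylines(o,[np.round(p*8).astype(int)],True,col,1,cv2.LINE_AA,3)
    return o
RACK=lambda q:[(q,sq(-105,105,-35,35,50),(0,0,255)),(q,sq(-105,105,-35,35,0),(0,128,255))]
PARTS=lambda q:[(q,sq(-78,-38,-20,20,140),(0,255,0)),(q,circ(-4,0,20,140),(0,255,255)),(q,circ(43,0,14,65),(255,0,255))]
CRA=lambda q:[(q,sq(-50,50,-50,50,5),(0,0,255)),(q,circ(0,0,27.5,18),(0,255,0)),(q,circ(0,0,14,65),(0,255,255))]
TRAY=lambda q:[(q,sq(-60,60,-60,60,30),(0,0,255)),(q,sq(-60,60,-60,60,0),(0,128,255))]
MAT=lambda q:[(q,sq(-60,60,-85,85,4),(0,0,255))]
E
cat > ov.py <<'E'
from h import *
import sys
rq,cq,tq,mq=eval(sys.argv[2])
t=cv2.imread("pics/top0.png");s=cv2.imread("pics/scene0.png")
c=np.zeros((600,800,3),np.uint8)
def put(o,x,y): 
    o=o[:600-y,:800-x]; c[y:y+o.shape[0],x:x+o.shape[1]]=o
put(overlay("top",t,RACK(rq)+PARTS(rq),287,122,66,115,5),0,0)
put(overlay("scene",s,RACK(rq)+PARTS(rq),235,145,130,108,3),335,0)
put(overlay("top",t,CRA(cq),163,208,66,66,3),335,330)
put(overlay("scene",s,CRA(cq),412,215,90,70,3),535,330)
cv2.imwrite(f"pics/{sys.argv[1]}a.png",c); c[:]=0
put(overlay("top",t,TRAY(tq),424,160,85,82,4),0,0)
put(overlay("scene",s,TRAY(tq),185,140,80,45,4),345,0)
put(overlay("top",t,MAT(mq),190,122,95,70,4),0,330)
put(overlay("scene",s,MAT(mq),285,245,140,100,3),385,200)
cv2.imwrite(f"pics/{sys.argv[1]}b.png",c)
E
python3 ov.py o1 "((.560,.0325,-.235),(.4320,.2945,-.24),(.515,-.275,.27),(.615,.217,.127))"
```

```text
(no output)
```

View pics/o1a.png

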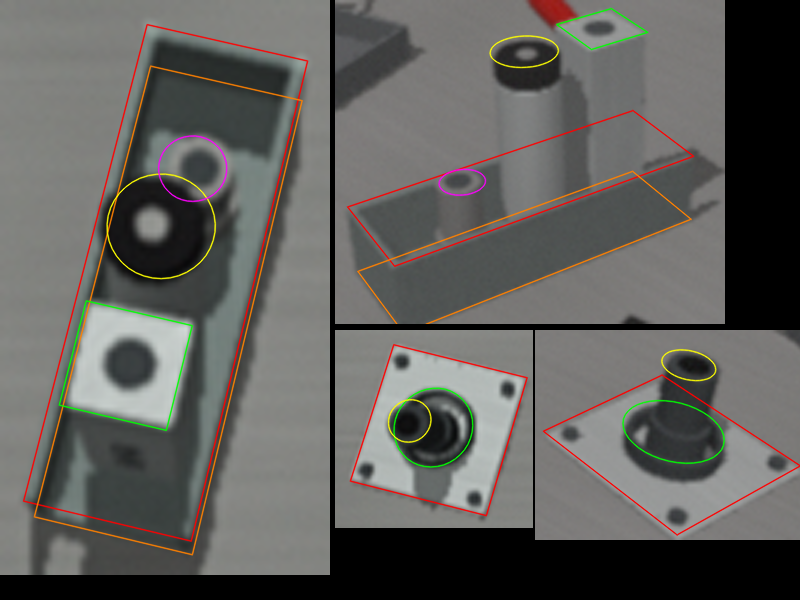

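View pics/o1b.png

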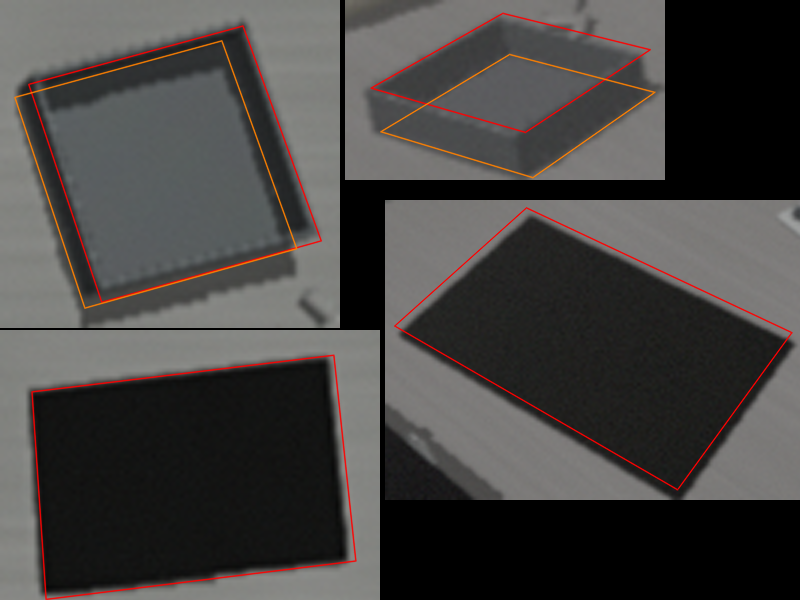

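The overlays fit the scene to within about 1 pixel, roughly 2 mm, in both cameras. In the top view the block is about 1.4 mm right of the model, the cartridge 1.5 mm left and the nozzle about 2 mm right, so I shifted those estimates individually. Next I'll work out the first moves.

```bash
cat > to.py <<'E'
import sys
from h import *
s=ctrl.get_state();M=R.from_quat(s["eef_rot"],scalar_first=True).as_matrix()
a0=np.degrees(np.arctan2(M[1,0],M[0,0]))
print("t%.2f tcp"%s["time_s"],s["tcp_pos"].round(4),"a %.2f"%a0,"q",s["qpos"].round(2),"F",s["wrist_force"].round(1),"g %.3f"%s["grip_width"],"tilt",M[:2,2].round(4))
for w in sys.argv[1:]:
    x,y,z,a=map(float,w.split(","))
    print(w,(M.T@(np.array([x,y,z])-s["tcp_pos"])/.04).round(3),"spin %.3f"%(((a0-a+180)%360-180)/5))
E
python3 to.py .5045,.0455,.205,-13.4 .5045,.0455,.095,-13.4
```

```text
t0.10 tcp [ 0.2034 -0.5373  0.2048] a 20.73 q [-1.33  0.28  1.51 -0.    1.36 -0.12] F [0.3 0.  0.2] g 1.001 tilt [-0.0004  0.0015]
.5045,.0455,.205,-13.4 [ 12.197 -10.962   0.013] spin 6.825
.5045,.0455,.095,-13.4 [ 12.197 -10.958   2.763] spin 6.825
```

```bash
python3 -m handwheel '[{"hand":1,"slide":[3,-2.7,0],"spin":2},{"hand":1,"slide":[6,-5.4,0],"spin":4},{"hand":1,"slide":[9,-8.1,0],"spin":6},{"hand":1,"slide":[12.2,-10.96,0],"spin":6.825},{"hand":1,"slide":[12.2,-10.96,0],"spin":6.825},{"hand":1,"slide":[12.2,-10.96,0],"spin":6.825},{"hand":1,"slide":[12.2,-10.96,0],"spin":6.825},{"hand":1,"slide":[12.2,-10.96,0],"spin":6.825},{"hand":1,"slide":[12.2,-10.96,0],"spin":6.825},{"hand":1,"slide":[12.2,-10.96,0],"spin":6.825},{"hand":1,"slide":[12.2,-10.96,0],"spin":6.825},{"hand":1,"slide":[12.2,-10.96,0],"spin":6.825},{"hand":1,"slide":[12.2,-10.96,0],"spin":6.825},{"hand":1,"slide":[12.2,-10.96,0],"spin":6.825},{"hand":1,"slide":[12.2,-10.96,0],"spin":6.825},{"hand":1,"slide":[12.2,-10.96,0],"spin":6.825},{"hand":1,"slide":[12.2,-10.96,0],"spin":6.825},{"hand":1,"slide":[12.2,-10.96,0],"spin":6.825},{"hand":1,"slide":[12.2,-10.96,0],"spin":6.825},{"hand":1,"slide":[12.2,-10.96,0],"spin":6.825}]'; python3 to.py .5045,.0455,.205,-13.4 .5045,.0455,.095,-13.4
```

```text
time_s: 1.77
tcp_pos: [0.5039, 0.0444, 0.2053]
eef_rot: [-0.0, 0.993, -0.117, -0.001]
wrist_force: [-0.3, 0.4, 0.2]
grip_width: 1.005
t1.77 tcp [0.5039 0.0444 0.2053] a -13.46 q [-0.05  0.17  1.65  0.    1.33  1.76] F [-0.3  0.4  0.2] g 1.005 tilt [-0.0014  0.001 ]
.5045,.0455,.205,-13.4 [ 0.009 -0.031  0.006] spin -0.013
.5045,.0455,.095,-13.4 [ 0.013 -0.029  2.756] spin -0.013
```

```bash
python3 -m handwheel '[{"hand":1,"slide":[0.01,-0.03,0.7],"spin":0},{"hand":1,"slide":[0.01,-0.03,1.4],"spin":0},{"hand":1,"slide":[0.01,-0.03,2.1],"spin":0},{"hand":0.55,"slide":[0.01,-0.03,2.75],"spin":0},{"hand":0.55,"slide":[0.01,-0.03,2.75],"spin":0},{"hand":0.55,"slide":[0.01,-0.03,2.75],"spin":0},{"hand":0.55,"slide":[0.01,-0.03,2.75],"spin":0},{"hand":0.55,"slide":[0.01,-0.03,2.75],"spin":0},{"hand":0.55,"slide":[0.01,-0.03,2.75],"spin":0}]'; python3 to.py; python3 - <<'E'
from h import *
s=ctrl.camera("scene");t=ctrl.camera("top")
c=np.zeros((600,800,3),np.uint8)
c[:,:400]=cv2.resize(s[70:220,280:380],(400,600),interpolation=cv2.INTER_CUBIC)
c[:,400:]=cv2.resize(t[120:270,260:360],(400,600),interpolation=cv2.INTER_CUBIC)
cv2.imwrite("pics/g1.png",c)
E
```

```text
time_s: 2.52
tcp_pos: [0.5057, 0.0452, 0.097]
eef_rot: [-0.001, 0.993, -0.117, 0.001]
wrist_force: [0.5, -0.7, -0.2]
grip_width: 0.61
t2.52 tcp [0.5057 0.0452 0.097 ] a -13.49 q [-0.05  0.26  1.82  0.    1.06  1.76] F [ 0.5 -0.7 -0.2] g 0.610 tilt [0.0021 0.0008]
```

View pics/g1.png

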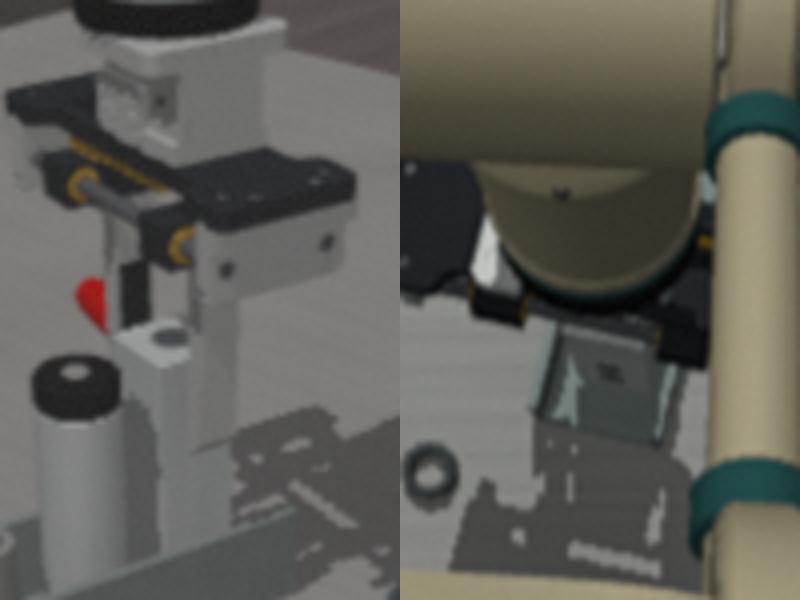

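Scene view: the fingers straddle the block, whose top is at about (165,340) in the crop, and the cartridge is clear at (75,370). I'll close and lift.

```bash
python3 -m handwheel '[{"hand":0.3,"slide":[0,0,0],"spin":0},{"hand":0.3,"slide":[0,0,0],"spin":0},{"hand":0.3,"slide":[0,0,0],"spin":0},{"hand":0.3,"slide":[0,0,0],"spin":0},{"hand":0.3,"slide":[0,0,0],"spin":0},{"hand":0.3,"slide":[0,0,0],"spin":0}]'; python3 to.py .5057,.0452,.175,-13.5 .600,.265,.175,-13.5 .600,.265,.096,-13.5
```

```text
time_s: 3.12
tcp_pos: [0.5057, 0.0456, 0.0971]
eef_rot: [-0.001, 0.993, -0.117, 0.001]
wrist_force: [-0.2, 0.6, 5.5]
grip_width: 0.428
t3.12 tcp [0.5057 0.0456 0.0971] a -13.47 q [-0.05  0.26  1.82  0.    1.06  1.76] F [-0.2  0.6  5.5] g 0.428 tilt [0.0024 0.0009]
.5057,.0452,.175,-13.5 [ 0.005  0.006 -1.947] spin 0.007
.600,.265,.175,-13.5 [ 1.018 -5.886 -1.936] spin 0.007
.600,.265,.096,-13.5 [ 1.014 -5.884  0.039] spin 0.007
```

```bash
python3 -m handwheel '[{"hand":0.3,"slide":[0,0,-0.4],"spin":0},{"hand":0.3,"slide":[0,0,-1],"spin":0},{"hand":0.3,"slide":[0,0,-1.6],"spin":0},{"hand":0.3,"slide":[0,0,-2],"spin":0},{"hand":0.3,"slide":[0,-0.7,-2],"spin":0},{"hand":0.3,"slide":[0,-1.4,-2],"spin":0},{"hand":0.3,"slide":[0.2,-2.1,-2],"spin":0},{"hand":0.3,"slide":[0.4,-2.8,-2],"spin":0},{"hand":0.3,"slide":[0.6,-3.5,-2],"spin":0},{"hand":0.3,"slide":[0.8,-4.2,-2],"spin":0},{"hand":0.3,"slide":[1,-4.9,-2],"spin":0},{"hand":0.3,"slide":[1,-5.6,-2],"spin":0},{"hand":0.3,"slide":[1.02,-5.88,-2],"spin":0},{"hand":0.3,"slide":[1.02,-5.88,-2],"spin":0},{"hand":0.3,"slide":[1.02,-5.88,-2],"spin":0}]'; python3 to.py .600,.265,.12,-13.5 .600,.265,.0965,-13.5
```

```text
time_s: 4.37
tcp_pos: [0.5989, 0.2641, 0.1759]
eef_rot: [0.001, 0.993, -0.117, -0.0]
wrist_force: [-0.5, -0.4, -3.3]
grip_width: 0.428
t4.37 tcp [0.5989 0.2641 0.1759] a -13.40 q [ 0.31  0.41  1.37 -0.    1.36  2.11] F [-0.5 -0.4 -3.3] g 0.428 tilt [-0.001  -0.0015]
.600,.265,.12,-13.5 [ 0.024 -0.03   1.397] spin 0.021
.600,.265,.0965,-13.5 [ 0.024 -0.031  1.985] spin 0.021
```

```bash
python3 -m handwheel '[{"hand":0.3,"slide":[0.02,-0.03,0.6],"spin":0},{"hand":0.3,"slide":[0.02,-0.03,1.2],"spin":0},{"hand":0.3,"slide":[0.02,-0.03,1.6],"spin":0},{"hand":0.3,"slide":[0.02,-0.03,1.8],"spin":0},{"hand":0.3,"slide":[0.02,-0.03,1.9],"spin":0},{"hand":0.3,"slide":[0.02,-0.03,1.95],"spin":0},{"hand":0.3,"slide":[0.02,-0.03,1.99],"spin":0},{"hand":0.3,"slide":[0.02,-0.03,1.99],"spin":0},{"hand":0.3,"slide":[0.02,-0.03,1.99],"spin":0}]'; python3 to.py
```

```text
time_s: 5.12
tcp_pos: [0.6005, 0.265, 0.0974]
eef_rot: [0.0, 0.993, -0.117, 0.0]
wrist_force: [0.5, -0.1, -2.9]
grip_width: 0.425
t5.12 tcp [0.6005 0.265  0.0974] a -13.40 q [ 0.31  0.47  1.48 -0.    1.19  2.12] F [ 0.5 -0.1 -2.9] g 0.425 tilt [ 0.0008 -0.001 ]
```

```bash
python3 -m handwheel '[{"hand":0.3,"slide":[0,0,0.02],"spin":0},{"hand":0.3,"slide":[0,0,0.04],"spin":0},{"hand":0.3,"slide":[0,0,0.04],"spin":0},{"hand":0.3,"slide":[0,0,0.04],"spin":0}]'; python3 to.py
```

```text
time_s: 5.45
tcp_pos: [0.6007, 0.2652, 0.0961]
eef_rot: [0.0, 0.993, -0.117, 0.001]
wrist_force: [0.2, 1.1, -2.6]
grip_width: 0.427
t5.45 tcp [0.6007 0.2652 0.0961] a -13.39 q [ 0.31  0.47  1.48 -0.    1.19  2.12] F [ 0.2  1.1 -2.6] g 0.427 tilt [ 0.0014 -0.0008]
```

```bash
python3 -m handwheel '[{"hand":0.3,"slide":[0,0,0.02],"spin":0},{"hand":0.3,"slide":[0,0,0.03],"spin":0},{"hand":0.3,"slide":[0,0,0.03],"spin":0},{"hand":0.6,"slide":[0,0,0.02],"spin":0},{"hand":0.6,"slide":[0,0,0.0],"spin":0},{"hand":0.6,"slide":[0,0,0],"spin":0},{"hand":0.6,"slide":[0,0,0],"spin":0},{"hand":0.6,"slide":[0,0,-0.7],"spin":0},{"hand":0.6,"slide":[0,0,-1.5],"spin":0},{"hand":0.8,"slide":[0,0,-2.3],"spin":0},{"hand":1,"slide":[0,0,-2.7],"spin":0},{"hand":1,"slide":[0,0,-2.7],"spin":0}]'; python3 to.py .5558,.0347,.2,-13.4 .5558,.0347,.097,-13.4
```

```text
time_s: 6.45
tcp_pos: [0.6032, 0.2662, 0.2089]
eef_rot: [-0.002, 0.993, -0.117, 0.005]
wrist_force: [0.3, -0.5, -0.1]
grip_width: 0.776
t6.45 tcp [0.6032 0.2662 0.2089] a -13.39 q [ 0.31  0.4   1.31 -0.    1.42  2.12] F [ 0.3 -0.5 -0.1] g 0.776 tilt [0.0103 0.0021]
.5558,.0347,.2,-13.4 [0.185 5.904 0.199] spin 0.001
.5558,.0347,.097,-13.4 [0.161 5.916 2.774] spin 0.001
```

```bash
python3 -m handwheel '[{"hand":1,"slide":[0.15,1,0],"spin":0},{"hand":1,"slide":[0.18,2,0],"spin":0},{"hand":1,"slide":[0.18,3,0],"spin":0},{"hand":1,"slide":[0.18,4,0.1],"spin":0},{"hand":1,"slide":[0.18,5,0.2],"spin":0},{"hand":1,"slide":[0.18,5.9,0.2],"spin":0},{"hand":1,"slide":[0.18,5.9,0.2],"spin":0},{"hand":1,"slide":[0.18,5.9,0.2],"spin":0},{"hand":1,"slide":[0.18,5.9,0.2],"spin":0}]'; python3 to.py .5558,.0347,.12,-13.4 .5558,.0347,.097,-13.4;python3 - <<'E'
from h import *
s=ctrl.camera("scene")
cv2.imwrite("pics/g2.png",cv2.resize(s[60:340,230:430],(571,800))[0:600] if 0 else cv2.resize(s[90:340,230:450],(528,600),interpolation=cv2.INTER_CUBIC))
E
```

```text
time_s: 7.2
tcp_pos: [0.5554, 0.0353, 0.1989]
eef_rot: [-0.002, 0.993, -0.117, 0.004]
wrist_force: [-0.3, -0.0, -0.4]
grip_width: 0.999
t7.20 tcp [0.5554 0.0353 0.1989] a -13.44 q [-0.06  0.25  1.56  0.    1.32  1.74] F [-0.3 -0.  -0.4] g 0.999 tilt [0.009  0.0031]
.5558,.0347,.12,-13.4 [-0.002  0.023  1.973] spin -0.007
.5558,.0347,.097,-13.4 [-0.007  0.026  2.548] spin -0.007
```

View pics/g2.png

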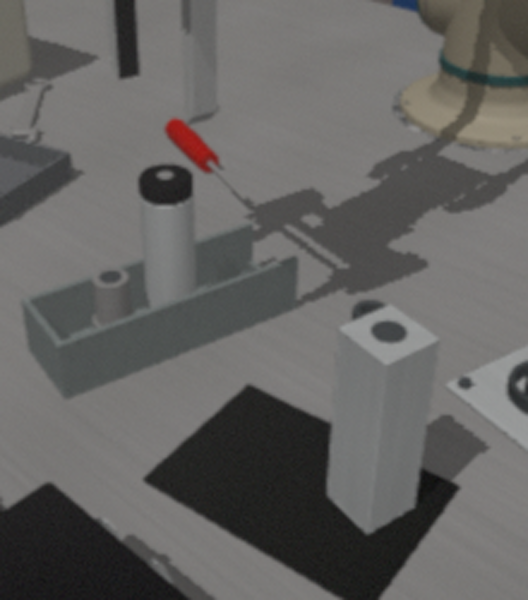

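Block upright on the mat at crop (385,430), and the cartridge and nozzle are untouched. The tool picked up a 0.5° tilt, because the last call began while the arm was still moving. I'll try to reset it by starting a call mid-descent.

```bash
python3 -m handwheel '[{"hand":1,"slide":[0,0.01,0.5],"spin":0},{"hand":1,"slide":[0,0.01,1.2],"spin":0}]' >/dev/null; python3 to.py;  python3 -m handwheel '[{"hand":1,"slide":[0,0,0],"spin":0},{"hand":1,"slide":[0,0,0],"spin":0},{"hand":1,"slide":[0,0,0],"spin":0},{"hand":1,"slide":[0,0,0],"spin":0}]'; python3 to.py .5558,.0347,.12,-13.4 .5558,.0347,.097,-13.4
```

```text
t7.42 tcp [0.5587 0.0372 0.1527] a -13.24 q [-0.06  0.28  1.64  0.    1.21  1.74] F [ 0.3  0.5 -0.3] g 1.000 tilt [0.016  0.0032]
time_s: 7.75
tcp_pos: [0.5599, 0.0379, 0.1542]
eef_rot: [-0.003, 0.993, -0.115, 0.009]
wrist_force: [0.5, -0.6, 0.2]
grip_width: 1.004
t7.75 tcp [0.5599 0.0379 0.1542] a -13.18 q [-0.06  0.28  1.63  0.    1.21  1.74] F [ 0.5 -0.6  0.2] g 1.004 tilt [0.0188 0.0032]
.5558,.0347,.12,-13.4 [-0.098  0.108  0.853] spin 0.045
.5558,.0347,.097,-13.4 [-0.108  0.112  1.428] spin 0.045
```

```bash
python3 -m handwheel '[{"hand":1,"slide":[0,0,-0.7],"spin":0},{"hand":1,"slide":[0,0,-1.4],"spin":0}]' >/dev/null; python3 to.py;  python3 -m handwheel '[{"hand":1,"slide":[0,0,0],"spin":0},{"hand":1,"slide":[0,0,0],"spin":0},{"hand":1,"slide":[0,0,0],"spin":0},{"hand":1,"slide":[0,0,0],"spin":0}]'>/dev/null; python3 to.py .5558,.0347,.12,-13.4 .5558,.0347,.097,-13.4
```

```text
t7.92 tcp [0.5585 0.0381 0.2109] a -13.15 q [-0.06  0.24  1.54  0.    1.34  1.74] F [ 0.7 -0.7  0.3] g 0.998 tilt [0.0173 0.0034]
t8.25 tcp [0.5579 0.0382 0.2103] a -13.14 q [-0.06  0.24  1.54  0.    1.34  1.74] F [-0.3  0.2  0.4] g 1.000 tilt [0.016  0.0034]
.5558,.0347,.12,-13.4 [-0.064  0.112  2.257] spin 0.052
.5558,.0347,.097,-13.4 [-0.073  0.116  2.832] spin 0.052
```

```bash
python3 -m handwheel '[{"hand":1,"slide":[0,0,0.9],"spin":0},{"hand":1,"slide":[0,0,0.9],"spin":0}]' >/dev/null; python3 to.py;  python3 -m handwheel '[{"hand":1,"slide":[0,0,-0.9],"spin":0}]'>/dev/null; python3 to.py;  python3 -m handwheel '[{"hand":1,"slide":[-1,0,0],"spin":0}]'>/dev/null; python3 to.py;  python3 -m handwheel '[{"hand":1,"slide":[1,0,0],"spin":0}]'>/dev/null; python3 to.py;  python3 -m handwheel '[{"hand":1,"slide":[0,0,0],"spin":0},{"hand":1,"slide":[0,0,0],"spin":0},{"hand":1,"slide":[0,0,0],"spin":0}]'>/dev/null; python3 to.py
```

```text
t8.42 tcp [0.5538 0.0385 0.1686] a -13.15 q [-0.06  0.27  1.61  0.    1.26  1.74] F [-1.7  0.5 -1.3] g 1.001 tilt [0.0041 0.0041]
t8.50 tcp [0.5473 0.0387 0.197 ] a -13.15 q [-0.06  0.25  1.56  0.    1.34  1.74] F [ 0.3 -0.1  0.6] g 1.001 tilt [-0.0152  0.0052]
t8.58 tcp [0.5217 0.0453 0.2024] a -13.24 q [-0.05  0.2   1.61  0.    1.33  1.75] F [0.8 0.5 1.4] g 0.999 tilt [-0.0029  0.0039]
t8.67 tcp [0.5233 0.0415 0.1904] a -13.13 q [-0.06  0.24  1.6   0.01  1.36  1.74] F [-10.5   1.   -9.1] g 1.004 tilt [-0.0512  0.0083]
t8.92 tcp [0.5229 0.0415 0.1902] a -13.13 q [-0.06  0.24  1.6   0.01  1.36  1.74] F [1.5 0.3 0. ] g 1.003 tilt [-0.0524  0.0084]
```

```bash
python3 -m handwheel '[{"hand":1,"slide":[1,0,0],"spin":0},{"hand":1,"slide":[1,0,0],"spin":0}]' >/dev/null; python3 to.py;  python3 -m handwheel '[{"hand":1,"slide":[-1,0,0],"spin":0}]'>/dev/null; python3 to.py;  python3 -m handwheel '[{"hand":1,"slide":[0,0,0],"spin":0},{"hand":1,"slide":[0,0,0],"spin":0},{"hand":1,"slide":[0,0,0],"spin":0}]'>/dev/null; python3 to.py
```

```text
t9.08 tcp [0.5689 0.0309 0.1885] a -13.17 q [-0.07  0.3   1.51  0.    1.37  1.73] F [ 1.  -0.6 -0.8] g 1.000 tilt [-0.044   0.0069]
t9.17 tcp [0.5387 0.0381 0.1899] a -13.28 q [-0.06  0.25  1.58  0.    1.35  1.74] F [ 0.4 -0.   0.9] g 1.000 tilt [-0.036   0.0057]
t9.42 tcp [0.5405 0.038  0.1913] a -13.29 q [-0.06  0.25  1.57  0.    1.35  1.74] F [ 0.4 -0.3  0.7] g 1.001 tilt [-0.0322  0.0054]
```

```bash
python3 -m handwheel '[{"hand":1,"slide":[1,0,0],"spin":0},{"hand":1,"slide":[1,0,0],"spin":0}]' >/dev/null;   python3 -m handwheel '[{"hand":1,"slide":[-1,0,0],"spin":0}]'>/dev/null; python3 -m handwheel '[{"hand":1,"slide":[0,0,0],"spin":0},{"hand":1,"slide":[0,0,0],"spin":0},{"hand":1,"slide":[0,0,0],"spin":0}]'>/dev/null; python3 to.py;  python3 -m handwheel '[{"hand":1,"slide":[1,0,0],"spin":0},{"hand":1,"slide":[1,0,0],"spin":0}]' >/dev/null;   python3 -m handwheel '[{"hand":1,"slide":[-1,0,0],"spin":0}]'>/dev/null; python3 -m handwheel '[{"hand":1,"slide":[0,0,0],"spin":0},{"hand":1,"slide":[0,0,0],"spin":0},{"hand":1,"slide":[0,0,0],"spin":0}]'>/dev/null; python3 to.py
```

```text
t9.92 tcp [0.5571 0.0343 0.1913] a -13.44 q [-0.06  0.27  1.55  0.    1.34  1.74] F [ 0.2 -0.9 -0.2] g 0.998 tilt [-0.0144  0.0024]
t10.42 tcp [0.5735 0.0303 0.1909] a -13.62 q [-0.07  0.28  1.53 -0.    1.32  1.74] F [-0.3  0.5  0.1] g 1.000 tilt [ 0.0026 -0.0007]
```

Tilt is back to 0.15°. From now on each call will end settled.

```bash
python3 to.py .5558,.0347,.19,-13.4 .5558,.0347,.097,-13.4
```

```text
t10.42 tcp [0.5735 0.0303 0.1909] a -13.62 q [-0.07  0.28  1.53 -0.    1.32  1.74] F [-0.3  0.5  0.1] g 1.000 tilt [ 0.0026 -0.0007]
.5558,.0347,.19,-13.4 [-0.455 -0.003  0.021] spin -0.043
.5558,.0347,.097,-13.4 [-0.461 -0.003  2.346] spin -0.043
```

```bash
python3 -m handwheel '[{"hand":1,"slide":[-0.46,0,0],"spin":-0.04},{"hand":1,"slide":[-0.46,0,0],"spin":-0.04},{"hand":1,"slide":[-0.46,0,0.6],"spin":-0.04},{"hand":1,"slide":[-0.46,0,1.2],"spin":-0.04},{"hand":1,"slide":[-0.46,0,1.8],"spin":-0.04},{"hand":0.6,"slide":[-0.46,0,2.35],"spin":-0.04},{"hand":0.6,"slide":[-0.46,0,2.35],"spin":-0.04},{"hand":0.6,"slide":[-0.46,0,2.35],"spin":-0.04},{"hand":0.5,"slide":[-0.46,0,2.35],"spin":-0.04},{"hand":0.3,"slide":[-0.46,0,2.35],"spin":-0.04},{"hand":0.3,"slide":[-0.46,0,2.35],"spin":-0.04},{"hand":0.3,"slide":[-0.46,0,2.35],"spin":-0.04},{"hand":0.3,"slide":[-0.46,0,2.35],"spin":-0.04},{"hand":0.3,"slide":[-0.46,0,2.35],"spin":-0.04},{"hand":0.3,"slide":[-0.46,0,2.35],"spin":-0.04},{"hand":0.3,"slide":[-0.46,0,2.35],"spin":-0.04},{"hand":0.3,"slide":[-0.46,0,2.35],"spin":-0.04}]'; python3 to.py .62,.175,.175,-13.5 .62,.175,.096,-13.5
```

```text
time_s: 11.83
tcp_pos: [0.5565, 0.035, 0.0975]
eef_rot: [-0.0, 0.993, -0.117, 0.002]
wrist_force: [-0.3, 2.4, 4.4]
grip_width: 0.425
t11.83 tcp [0.5565 0.035  0.0975] a -13.43 q [-0.06  0.33  1.71  0.    1.1   1.74] F [-0.3  2.4  4.4] g 0.425 tilt [0.0043 0.0001]
.62,.175,.175,-13.5 [ 0.74  -3.774 -1.93 ] spin 0.015
.62,.175,.096,-13.5 [ 0.731 -3.772  0.045] spin 0.015
```

```bash
python3 -m handwheel '[{"hand":0.3,"slide":[0,0,-0.4],"spin":0},{"hand":0.3,"slide":[0,0,-1],"spin":0},{"hand":0.3,"slide":[0,0,-1.6],"spin":0},{"hand":0.3,"slide":[0,0,-2],"spin":0},{"hand":0.3,"slide":[0.1,-0.7,-2],"spin":0},{"hand":0.3,"slide":[0.2,-1.4,-2],"spin":0},{"hand":0.3,"slide":[0.4,-2.1,-2],"spin":0},{"hand":0.3,"slide":[0.6,-2.8,-2],"spin":0},{"hand":0.3,"slide":[0.73,-3.5,-2],"spin":0},{"hand":0.3,"slide":[0.73,-3.77,-2],"spin":0},{"hand":0.3,"slide":[0.73,-3.77,-2],"spin":0},{"hand":0.3,"slide":[0.73,-3.77,-2],"spin":0},{"hand":0.3,"slide":[0.73,-3.77,-1.4],"spin":0},{"hand":0.3,"slide":[0.73,-3.77,-0.8],"spin":0},{"hand":0.3,"slide":[0.73,-3.77,-0.4],"spin":0},{"hand":0.3,"slide":[0.73,-3.77,-0.15],"spin":0},{"hand":0.3,"slide":[0.73,-3.77,0],"spin":0},{"hand":0.3,"slide":[0.73,-3.77,0.02],"spin":0},{"hand":0.3,"slide":[0.73,-3.77,0.02],"spin":0},{"hand":0.3,"slide":[0.73,-3.77,0.02],"spin":0}]'; python3 to.py  .62,.175,.096,-13.5
```

```text
time_s: 13.5
tcp_pos: [0.6205, 0.1745, 0.0979]
eef_rot: [-0.0, 0.993, -0.117, 0.003]
wrist_force: [0.9, -0.4, -3.2]
grip_width: 0.422
t13.50 tcp [0.6205 0.1745 0.0979] a -13.46 q [ 0.17  0.45  1.51 -0.    1.17  1.97] F [ 0.9 -0.4 -3.2] g 0.422 tilt [0.006  0.0002]
.62,.175,.096,-13.5 [-0.017 -0.009  0.047] spin 0.009
```

```bash
python3 -m handwheel '[{"hand":0.3,"slide":[0,0,0.03],"spin":0},{"hand":0.3,"slide":[0,0,0.06],"spin":0},{"hand":0.3,"slide":[0,0,0.06],"spin":0},{"hand":0.3,"slide":[0,0,0.06],"spin":0},{"hand":0.6,"slide":[0,0,0.05],"spin":0},{"hand":0.6,"slide":[0,0,0.04],"spin":0},{"hand":0.6,"slide":[0,0,0.04],"spin":0},{"hand":0.6,"slide":[0,0,0.04],"spin":0},{"hand":0.6,"slide":[0,0,0.04],"spin":0}]'; python3 -m handwheel '[{"hand":0.6,"slide":[0,0,-0.4],"spin":0},{"hand":0.6,"slide":[0,0,-1],"spin":0},{"hand":0.6,"slide":[0,0,-1.7],"spin":0},{"hand":0.6,"slide":[0,0,-2.5],"spin":0},{"hand":0.6,"slide":[0,0,-2.5],"spin":0},{"hand":0.6,"slide":[0,0,-2.5],"spin":0},{"hand":0.6,"slide":[0,0,-2.5],"spin":0},{"hand":0.6,"slide":[0,0,-2.5],"spin":0},{"hand":0.6,"slide":[0,0,-2.5],"spin":0}]'; python3 to.py  .432,.2945,.2,76.6 .432,.2945,.033,76.6
```

```text
time_s: 14.25
tcp_pos: [0.6205, 0.1746, 0.0962]
eef_rot: [-0.0, 0.993, -0.117, 0.003]
wrist_force: [-0.6, -0.5, -0.6]
grip_width: 0.596
time_s: 15.0
tcp_pos: [0.6189, 0.1744, 0.1944]
eef_rot: [0.0, 0.993, -0.117, 0.001]
wrist_force: [0.5, 1.0, 0.4]
grip_width: 0.598
t15.00 tcp [0.6189 0.1744 0.1944] a -13.45 q [ 0.17  0.38  1.37 -0.    1.38  1.97] F [0.5 1.  0.4] g 0.598 tilt [ 0.0026 -0.0003]
.432,.2945,.2,76.6 [-5.244 -1.834 -0.153] spin -18.010
.432,.2945,.033,76.6 [-5.255 -1.833  4.022] spin -18.010
```

```bash
python3 -m handwheel '[{"hand":0.6,"slide":[-0.8,-0.3,-0.15],"spin":-1.4},{"hand":0.6,"slide":[-1.6,-0.6,-0.15],"spin":-2.8},{"hand":0.6,"slide":[-2.4,-0.9,-0.15],"spin":-4.2},{"hand":0.6,"slide":[-3.2,-1.2,-0.15],"spin":-5.6},{"hand":0.6,"slide":[-4,-1.5,-0.15],"spin":-7},{"hand":0.6,"slide":[-4.8,-1.7,-0.15],"spin":-8.4},{"hand":0.6,"slide":[-5.24,-1.83,-0.15],"spin":-9.8},{"hand":0.6,"slide":[-5.24,-1.83,-0.15],"spin":-11.2},{"hand":0.6,"slide":[-5.24,-1.83,-0.15],"spin":-12.6},{"hand":0.6,"slide":[-5.24,-1.83,-0.15],"spin":-14},{"hand":0.6,"slide":[-5.24,-1.83,-0.15],"spin":-15.4},{"hand":0.6,"slide":[-5.24,-1.83,-0.15],"spin":-16.8},{"hand":0.6,"slide":[-5.24,-1.83,-0.15],"spin":-18},{"hand":0.6,"slide":[-5.24,-1.83,-0.15],"spin":-18},{"hand":0.6,"slide":[-5.24,-1.83,-0.15],"spin":-18},{"hand":0.6,"slide":[-5.24,-1.83,-0.15],"spin":-18},{"hand":0.6,"slide":[-5.24,-1.83,-0.15],"spin":-18},{"hand":0.6,"slide":[-5.24,-1.83,-0.15],"spin":-18}]'; python3 to.py  .432,.2945,.2,76.6 .432,.2945,.033,76.6;python3 - <<'E'
from h import *
s=ctrl.camera("scene")
cv2.imwrite("pics/g3.png",cv2.resize(s[120:340,230:510],(764,600),interpolation=cv2.INTER_CUBIC))
E
```

```text
time_s: 16.5
tcp_pos: [0.4321, 0.2943, 0.1997]
eef_rot: [0.001, 0.785, 0.619, 0.001]
wrist_force: [0.5, 0.9, -1.2]
grip_width: 0.598
t16.50 tcp [0.4321 0.2943 0.1997] a 76.49 q [ 0.47  0.2   1.62 -0.    1.32  0.7 ] F [ 0.5  0.9 -1.2] g 0.598 tilt [ 0.0023 -0.0004]
.432,.2945,.2,76.6 [ 0.005 -0.003 -0.008] spin -0.022
.432,.2945,.033,76.6 [ 0.005 -0.013  4.167] spin -0.022
```

View pics/g3.png

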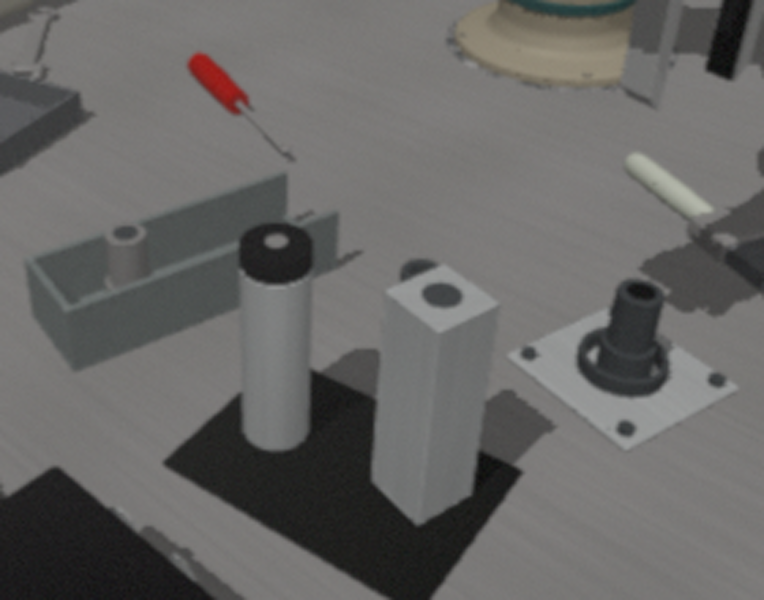

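Both tall parts stand upright on the mat, cartridge at (275,340) and block at (435,400). The worn nozzle is in the cup at (635,340). I'll descend and grip it.

```bash
python3 -m handwheel '[{"hand":0.6,"slide":[0,-0.01,0.8],"spin":0},{"hand":0.6,"slide":[0,-0.01,1.6],"spin":0},{"hand":0.6,"slide":[0,-0.01,2.4],"spin":0},{"hand":0.6,"slide":[0,-0.01,3.2],"spin":0},{"hand":0.6,"slide":[0,-0.01,3.8],"spin":0},{"hand":0.6,"slide":[0,-0.01,4.17],"spin":0},{"hand":0.6,"slide":[0,-0.01,4.17],"spin":0},{"hand":0.6,"slide":[0,-0.01,4.17],"spin":0},{"hand":0.4,"slide":[0,-0.01,4.17],"spin":0},{"hand":0.2,"slide":[0,-0.01,4.17],"spin":0},{"hand":0.15,"slide":[0,-0.01,4.17],"spin":0},{"hand":0.15,"slide":[0,-0.01,4.17],"spin":0},{"hand":0.15,"slide":[0,-0.01,4.17],"spin":0},{"hand":0.15,"slide":[0,-0.01,4.17],"spin":0},{"hand":0.15,"slide":[0,-0.01,4.17],"spin":0},{"hand":0.15,"slide":[0,-0.01,4.17],"spin":0}]'; python3 to.py  .432,.2945,.15,76.6 .515,-.273,.15,76.6
```

```text
time_s: 17.88
tcp_pos: [0.4312, 0.2947, 0.0337]
eef_rot: [0.0, 0.785, 0.619, 0.001]
wrist_force: [-3.9, 0.7, 6.4]
grip_width: 0.292
t17.88 tcp [0.4312 0.2947 0.0337] a 76.47 q [ 0.47  0.35  1.87 -0.    0.92  0.7 ] F [-3.9  0.7  6.4] g 0.292 tilt [0.0013 0.0004]
.432,.2945,.15,76.6 [ 2.000e-03  2.400e-02 -2.906e+00] spin -0.025
.515,-.273,.15,76.6 [-13.307   5.36   -2.91 ] spin -0.025
```

```bash
python3 -m handwheel '[{"hand":0.15,"slide":[0,0,-0.3],"spin":0},{"hand":0.15,"slide":[0,0,-1],"spin":0},{"hand":0.15,"slide":[0,0,-1.9],"spin":0},{"hand":0.15,"slide":[0,0,-2.9],"spin":0},{"hand":0.15,"slide":[-0.8,0.32,-2.9],"spin":0},{"hand":0.15,"slide":[-1.6,0.64,-2.9],"spin":0},{"hand":0.15,"slide":[-2.4,0.97,-2.9],"spin":0},{"hand":0.15,"slide":[-3.2,1.3,-2.9],"spin":0},{"hand":0.15,"slide":[-4,1.6,-2.9],"spin":0},{"hand":0.15,"slide":[-4.8,1.9,-2.9],"spin":0},{"hand":0.15,"slide":[-5.6,2.3,-2.9],"spin":0},{"hand":0.15,"slide":[-6.4,2.6,-2.9],"spin":0},{"hand":0.15,"slide":[-7.2,2.9,-2.9],"spin":0},{"hand":0.15,"slide":[-8,3.2,-2.9],"spin":0},{"hand":0.15,"slide":[-8.8,3.5,-2.9],"spin":0},{"hand":0.15,"slide":[-9.6,3.9,-2.9],"spin":0},{"hand":0.15,"slide":[-10.4,4.2,-2.9],"spin":0},{"hand":0.15,"slide":[-10.4,4.2,-2.9],"spin":0},{"hand":0.15,"slide":[-10.4,4.2,-2.9],"spin":0},{"hand":0.15,"slide":[-10.4,4.2,-2.9],"spin":0}]'; python3 to.py   .515,-.273,.15,76.6 .515,-.273,.0332,76.6
```

```text
time_s: 19.55
tcp_pos: [0.4963, -0.1487, 0.149]
eef_rot: [-0.001, 0.786, 0.619, 0.0]
wrist_force: [-0.1, 0.1, -2.1]
grip_width: 0.291
t19.55 tcp [ 0.4963 -0.1487  0.149 ] a 76.43 q [-0.43  0.23  1.72  0.    1.2  -0.19] F [-0.1  0.1 -2.1] g 0.291 tilt [-0.0003  0.0015]
.515,-.273,.15,76.6 [-2.912  1.183 -0.029] spin -0.033
.515,-.273,.0332,76.6 [-2.916  1.185  2.891] spin -0.033
```

```bash
python3 -m handwheel '[{"hand":0.15,"slide":[-0.8,0.3,0],"spin":0},{"hand":0.15,"slide":[-1.6,0.6,0],"spin":0},{"hand":0.15,"slide":[-2.3,0.9,0],"spin":0},{"hand":0.15,"slide":[-2.91,1.18,0],"spin":0},{"hand":0.15,"slide":[-2.91,1.18,0],"spin":0},{"hand":0.15,"slide":[-2.91,1.18,0.6],"spin":0},{"hand":0.15,"slide":[-2.91,1.18,1.3],"spin":0},{"hand":0.15,"slide":[-2.91,1.18,1.9],"spin":0},{"hand":0.15,"slide":[-2.91,1.18,2.4],"spin":0},{"hand":0.15,"slide":[-2.91,1.18,2.7],"spin":0},{"hand":0.15,"slide":[-2.91,1.18,2.84],"spin":0},{"hand":0.15,"slide":[-2.91,1.18,2.89],"spin":0},{"hand":0.15,"slide":[-2.91,1.18,2.91],"spin":0},{"hand":0.15,"slide":[-2.91,1.18,2.91],"spin":0},{"hand":0.15,"slide":[-2.91,1.18,2.91],"spin":0},{"hand":0.15,"slide":[-2.91,1.18,2.91],"spin":0}]'; python3 to.py .515,-.273,.0327,76.6;python3 - <<'E'
from h import *
s=ctrl.camera("scene")
cv2.imwrite("pics/g4.png",cv2.resize(s[90:210,160:320],(640,480),interpolation=cv2.INTER_CUBIC))
E
```

```text
time_s: 20.88
tcp_pos: [0.5158, -0.2733, 0.0333]
eef_rot: [0.001, 0.786, 0.619, 0.001]
wrist_force: [-0.4, -0.4, -2.8]
grip_width: 0.297
t20.88 tcp [ 0.5158 -0.2733  0.0333] a 76.44 q [-0.61  0.43  1.73  0.    0.98 -0.37] F [-0.4 -0.4 -2.8] g 0.297 tilt [0.0018 0.    ]
.515,-.273,.0327,76.6 [ 0.002 -0.02   0.015] spin -0.032
```

View pics/g4.png

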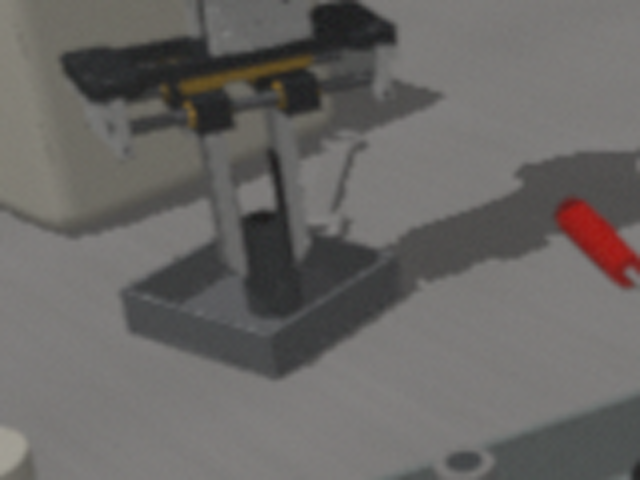

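The worn nozzle is upright, about in the middle of the tray (crop (270,290)). I'll set it down and open.

```bash
python3 -m handwheel '[{"hand":0.15,"slide":[0,0,0.02],"spin":0},{"hand":0.15,"slide":[0,0,0.04],"spin":0},{"hand":0.15,"slide":[0,0,0.04],"spin":0},{"hand":0.6,"slide":[0,0,0.03],"spin":0},{"hand":0.6,"slide":[0,0,0.02],"spin":0},{"hand":0.6,"slide":[0,0,0.02],"spin":0},{"hand":0.6,"slide":[0,0,0.02],"spin":0},{"hand":0.6,"slide":[0,0,0.02],"spin":0},{"hand":0.6,"slide":[0,0,0.02],"spin":0}]'; python3 -m handwheel '[{"hand":0.6,"slide":[0,0,-0.4],"spin":0},{"hand":0.6,"slide":[0,0,-1.1],"spin":0},{"hand":0.6,"slide":[0,0,-2],"spin":0},{"hand":0.6,"slide":[0,0,-3],"spin":0},{"hand":0.6,"slide":[0,0,-3],"spin":0},{"hand":0.6,"slide":[0,0,-3],"spin":0},{"hand":0.6,"slide":[0,0,-3],"spin":0},{"hand":0.6,"slide":[0,0,-3],"spin":0}]'; python3 to.py .602,.0212,.155,76.6 .602,.0212,.035,76.6
```

```text
time_s: 21.68
tcp_pos: [0.5155, -0.2732, 0.0322]
eef_rot: [0.0, 0.786, 0.619, 0.001]
wrist_force: [0.2, -0.0, -0.2]
grip_width: 0.6
time_s: 22.35
tcp_pos: [0.5143, -0.2726, 0.1506]
eef_rot: [-0.001, 0.786, 0.619, 0.0]
wrist_force: [0.2, 0.7, -0.5]
grip_width: 0.602
t22.35 tcp [ 0.5143 -0.2726  0.1506] a 76.43 q [-0.61  0.32  1.58  0.    1.24 -0.37] F [ 0.2  0.7 -0.5] g 0.602 tilt [-0.0014  0.0022]
.602,.0212,.155,76.6 [ 7.654  0.407 -0.096] spin -0.035
.602,.0212,.035,76.6 [7.648 0.412 2.904] spin -0.035
```

```bash
python3 -m handwheel '[{"hand":0.6,"slide":[0.9,0.05,-0.1],"spin":0},{"hand":0.6,"slide":[1.8,0.1,-0.1],"spin":0},{"hand":0.6,"slide":[2.7,0.15,-0.1],"spin":0},{"hand":0.6,"slide":[3.6,0.2,-0.1],"spin":0},{"hand":0.6,"slide":[4.5,0.25,-0.1],"spin":0},{"hand":0.6,"slide":[5.4,0.3,-0.1],"spin":0},{"hand":0.6,"slide":[6.3,0.35,-0.1],"spin":0},{"hand":0.6,"slide":[7.1,0.4,-0.1],"spin":0},{"hand":0.6,"slide":[7.65,0.41,-0.1],"spin":0},{"hand":0.6,"slide":[7.65,0.41,-0.1],"spin":0},{"hand":0.6,"slide":[7.65,0.41,-0.1],"spin":0},{"hand":0.6,"slide":[7.65,0.41,0.6],"spin":0},{"hand":0.6,"slide":[7.65,0.41,0.9],"spin":0},{"hand":0.6,"slide":[7.65,0.41,0.9],"spin":0},{"hand":0.6,"slide":[7.65,0.41,0.9],"spin":0},{"hand":0.6,"slide":[7.65,0.41,0.9],"spin":0}]'; python3 to.py .602,.0212,.0335,76.6;python3 - <<'E'
from h import *
s=ctrl.camera("scene")
cv2.imwrite("pics/g5.png",cv2.resize(s[120:260,220:380],(685,600),interpolation=cv2.INTER_CUBIC))
E
```

```text
time_s: 23.68
tcp_pos: [0.6023, 0.02, 0.1156]
eef_rot: [-0.001, 0.786, 0.618, 0.0]
wrist_force: [-0.1, 0.0, -0.4]
grip_width: 0.599
t23.68 tcp [0.6023 0.02   0.1156] a 76.35 q [-0.08  0.38  1.58  0.    1.18  0.15] F [-0.1  0.  -0.4] g 0.599 tilt [-0.0009  0.0018]
.602,.0212,.0335,76.6 [ 0.025 -0.012  2.052] spin -0.049
```

View pics/g5.png

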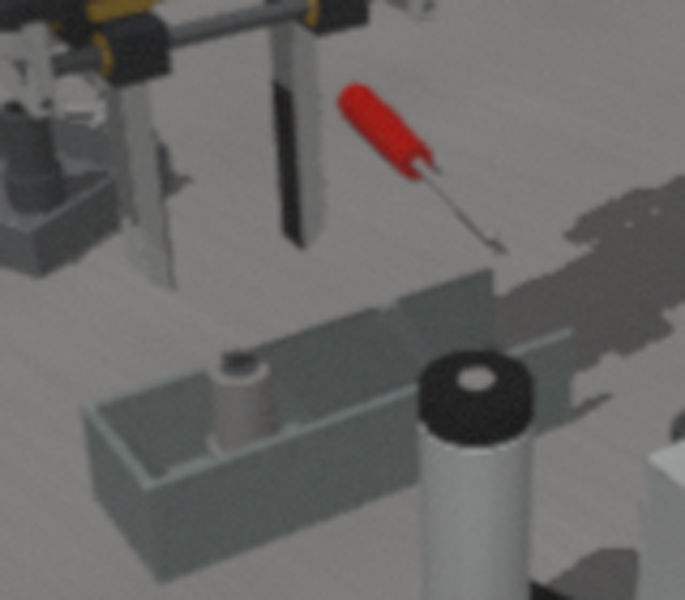

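The worn nozzle stands in the tray and the fingers line up over the fresh nozzle (crop (240,370)). I'll descend and grip it front and back.

```bash
python3 -m handwheel '[{"hand":0.6,"slide":[0.02,-0.01,0.5],"spin":0},{"hand":0.6,"slide":[0.02,-0.01,1],"spin":0},{"hand":0.6,"slide":[0.02,-0.01,1.5],"spin":0},{"hand":0.6,"slide":[0.02,-0.01,1.9],"spin":0},{"hand":0.6,"slide":[0.02,-0.01,2.05],"spin":0},{"hand":0.6,"slide":[0.02,-0.01,2.05],"spin":0},{"hand":0.6,"slide":[0.02,-0.01,2.05],"spin":0},{"hand":0.4,"slide":[0.02,-0.01,2.05],"spin":0},{"hand":0.2,"slide":[0.02,-0.01,2.05],"spin":0},{"hand":0.15,"slide":[0.02,-0.01,2.05],"spin":0},{"hand":0.15,"slide":[0.02,-0.01,2.05],"spin":0},{"hand":0.15,"slide":[0.02,-0.01,2.05],"spin":0},{"hand":0.15,"slide":[0.02,-0.01,2.05],"spin":0},{"hand":0.15,"slide":[0.02,-0.01,2.05],"spin":0},{"hand":0.15,"slide":[0.02,-0.01,2.05],"spin":0}]'; python3 to.py .602,.021,.17,76.6 .45,.02,.17,76.6 .432,.2945,.17,76.6
```

```text
time_s: 24.98
tcp_pos: [0.6029, 0.0212, 0.0345]
eef_rot: [-0.0, 0.786, 0.618, 0.001]
wrist_force: [-0.8, 0.5, 3.8]
grip_width: 0.292
t24.98 tcp [0.6029 0.0212 0.0345] a 76.37 q [-0.08  0.45  1.68  0.    1.    0.16] F [-0.8  0.5  3.8] g 0.292 tilt [0.0011 0.0018]
.602,.021,.17,76.6 [-3.000e-03 -1.800e-02 -3.386e+00] spin -0.046
.45,.02,.17,76.6 [-0.923 -3.705 -3.391] spin -0.046
.432,.2945,.17,76.6 [ 5.641 -5.76  -3.379] spin -0.046
```

```bash
python3 -m handwheel '[{"hand":0.15,"slide":[0,0,-0.3],"spin":0},{"hand":0.15,"slide":[0,0,-1],"spin":0},{"hand":0.15,"slide":[0,0,-1.9],"spin":0},{"hand":0.15,"slide":[0,0,-2.8],"spin":0},{"hand":0.15,"slide":[-0.2,-0.6,-3.4],"spin":0},{"hand":0.15,"slide":[-0.4,-1.5,-3.4],"spin":0},{"hand":0.15,"slide":[-0.6,-2.4,-3.4],"spin":0},{"hand":0.15,"slide":[-0.5,-3.3,-3.4],"spin":0},{"hand":0.15,"slide":[0,-3.9,-3.4],"spin":0},{"hand":0.15,"slide":[0.8,-4.2,-3.4],"spin":0},{"hand":0.15,"slide":[1.6,-4.5,-3.4],"spin":0},{"hand":0.15,"slide":[2.4,-4.75,-3.4],"spin":0},{"hand":0.15,"slide":[3.2,-5,-3.4],"spin":0},{"hand":0.15,"slide":[4,-5.3,-3.4],"spin":0},{"hand":0.15,"slide":[4.8,-5.5,-3.4],"spin":0},{"hand":0.15,"slide":[5.4,-5.7,-3.4],"spin":0},{"hand":0.15,"slide":[5.64,-5.76,-3.4],"spin":0},{"hand":0.15,"slide":[5.64,-5.76,-3.4],"spin":0},{"hand":0.15,"slide":[5.64,-5.76,-3.4],"spin":0},{"hand":0.15,"slide":[5.64,-5.76,-3.4],"spin":0}]'; python3 to.py .4318,.2946,.055,76.4 .4318,.2946,.0345,76.4
```

```text
time_s: 26.65
tcp_pos: [0.4317, 0.293, 0.1704]
eef_rot: [-0.0, 0.786, 0.618, 0.0]
wrist_force: [0.3, -1.3, -1.8]
grip_width: 0.292
t26.65 tcp [0.4317 0.293  0.1704] a 76.33 q [0.46 0.22 1.67 0.   1.25 0.7 ] F [ 0.3 -1.3 -1.8] g 0.292 tilt [0.0001 0.0001]
.4318,.2946,.055,76.4 [ 0.04  -0.007  2.885] spin -0.013
.4318,.2946,.0345,76.4 [ 0.04  -0.007  3.398] spin -0.013
```

```bash
python3 -m handwheel '[{"hand":0.15,"slide":[0.04,0,0.7],"spin":0},{"hand":0.15,"slide":[0.04,0,1.4],"spin":0},{"hand":0.15,"slide":[0.04,0,2.1],"spin":0},{"hand":0.15,"slide":[0.04,0,2.5],"spin":0},{"hand":0.15,"slide":[0.04,0,2.75],"spin":0},{"hand":0.15,"slide":[0.04,0,2.75],"spin":0},{"hand":0.15,"slide":[0.04,0,2.75],"spin":0},{"hand":0.15,"slide":[0.04,0,2.75],"spin":0}]'; python3 to.py .4318,.2946,.0345,76.4;python3 - <<'E'
from h import *
s=ctrl.camera("scene")
cv2.imwrite("pics/g6.png",cv2.resize(s[170:290,400:520],(600,600),interpolation=cv2.INTER_CUBIC))
E
```

```text
time_s: 27.32
tcp_pos: [0.4334, 0.2946, 0.0617]
eef_rot: [0.0, 0.786, 0.618, 0.001]
wrist_force: [1.3, 0.8, -1.7]
grip_width: 0.295
t27.32 tcp [0.4334 0.2946 0.0617] a 76.28 q [0.46 0.32 1.83 0.   0.99 0.7 ] F [ 1.3  0.8 -1.7] g 0.295 tilt [0.0024 0.0012]
.4318,.2946,.0345,76.4 [-0.01  -0.039  0.679] spin -0.023
```

View pics/g6.png

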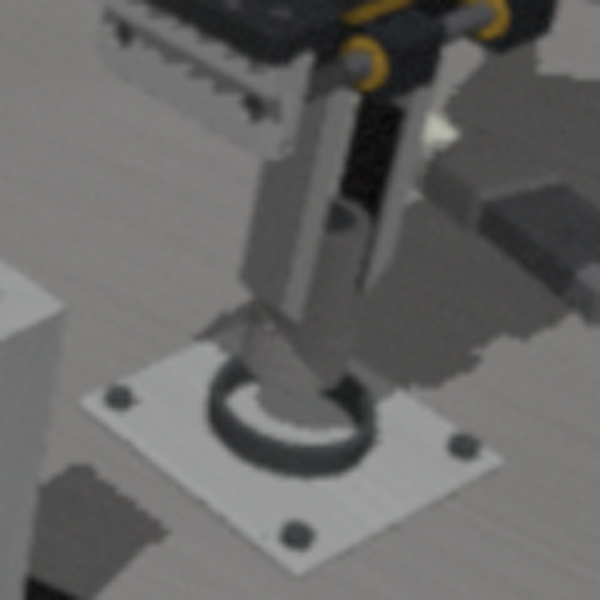

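The foot hangs centred over the cup: foot at crop (293,380), rim centre at (293,410). I'll lower it.

```bash
python3 -m handwheel '[{"hand":0.15,"slide":[-0.01,-0.04,0.2],"spin":0},{"hand":0.15,"slide":[-0.01,-0.04,0.4],"spin":0},{"hand":0.15,"slide":[-0.01,-0.04,0.55],"spin":0},{"hand":0.15,"slide":[-0.01,-0.04,0.63],"spin":0},{"hand":0.15,"slide":[-0.01,-0.04,0.67],"spin":0},{"hand":0.15,"slide":[-0.01,-0.04,0.7],"spin":0},{"hand":0.15,"slide":[-0.01,-0.04,0.7],"spin":0},{"hand":0.15,"slide":[-0.01,-0.04,0.7],"spin":0},{"hand":0.15,"slide":[-0.01,-0.04,0.7],"spin":0}]'; python3 to.py .4318,.2946,.0345,76.4
```

```text
time_s: 28.12
tcp_pos: [0.4311, 0.2945, 0.0345]
eef_rot: [0.0, 0.786, 0.618, 0.001]
wrist_force: [-2.9, -1.3, 5.3]
grip_width: 0.294
t28.12 tcp [0.4311 0.2945 0.0345] a 76.31 q [ 0.47  0.35  1.87 -0.    0.92  0.7 ] F [-2.9 -1.3  5.3] g 0.294 tilt [0.0016 0.0007]
.4318,.2946,.0345,76.4 [0.007 0.016 0.   ] spin -0.018
```

```bash
python3 -m handwheel '[{"hand":0.6,"slide":[0,0,0],"spin":0},{"hand":0.6,"slide":[0,0,0],"spin":0},{"hand":0.6,"slide":[0,0,0],"spin":0},{"hand":0.6,"slide":[0,0,0],"spin":0},{"hand":0.6,"slide":[0,0,0],"spin":0},{"hand":0.6,"slide":[0,0,-0.4],"spin":0},{"hand":0.6,"slide":[0,0,-1.1],"spin":0},{"hand":0.6,"slide":[0,0,-2],"spin":0},{"hand":0.6,"slide":[0,0,-3],"spin":0},{"hand":0.6,"slide":[0,0,-4],"spin":0},{"hand":0.6,"slide":[0,0,-4.2],"spin":0},{"hand":0.6,"slide":[0,0,-4.2],"spin":0},{"hand":0.6,"slide":[0,0,-4.2],"spin":0},{"hand":0.6,"slide":[0,0,-4.2],"spin":0}]'; python3 to.py .6205,.1746,.2,-13.45;python3 - <<'E'
from h import *
s=ctrl.camera("scene")
cv2.imwrite("pics/g7.png",cv2.resize(s[170:290,400:520],(500,500),interpolation=cv2.INTER_CUBIC))
E
```

```text
time_s: 29.28
tcp_pos: [0.4296, 0.2937, 0.2004]
eef_rot: [-0.0, 0.786, 0.618, -0.001]
wrist_force: [0.5, -0.1, 0.3]
grip_width: 0.6
t29.28 tcp [0.4296 0.2937 0.2004] a 76.31 q [ 0.47  0.2   1.62 -0.    1.32  0.7 ] F [ 0.5 -0.1  0.3] g 0.600 tilt [-0.002 -0.001]
.6205,.1746,.2,-13.45 [-1.764e+00  5.343e+00  5.000e-03] spin 17.953
```

View pics/g7.png

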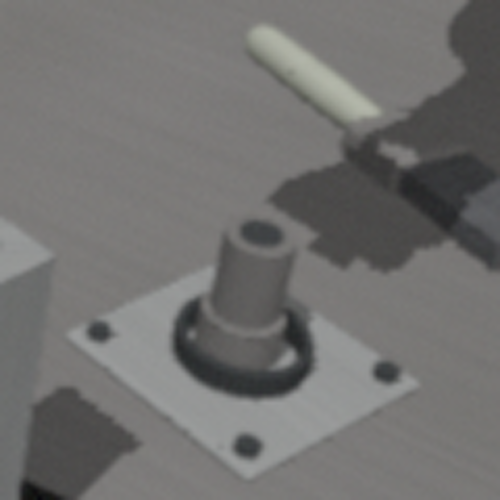

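The fresh nozzle stands in the cup at crop (250,290), foot inside the rim. Next, the cartridge.

```bash
python3 -m handwheel '[{"hand":0.6,"slide":[-0.25,0.75,0],"spin":1.4},{"hand":0.6,"slide":[-0.5,1.5,0],"spin":2.8},{"hand":0.6,"slide":[-0.75,2.25,0],"spin":4.2},{"hand":0.6,"slide":[-1,3,0],"spin":5.6},{"hand":0.6,"slide":[-1.25,3.75,0],"spin":7},{"hand":0.6,"slide":[-1.5,4.5,0],"spin":8.4},{"hand":0.6,"slide":[-1.76,5.34,0],"spin":9.8},{"hand":0.6,"slide":[-1.76,5.34,0],"spin":11.2},{"hand":0.6,"slide":[-1.76,5.34,0],"spin":12.6},{"hand":0.6,"slide":[-1.76,5.34,0],"spin":14},{"hand":0.6,"slide":[-1.76,5.34,0],"spin":15.4},{"hand":0.6,"slide":[-1.76,5.34,0],"spin":16.8},{"hand":0.6,"slide":[-1.76,5.34,0],"spin":17.95},{"hand":0.6,"slide":[-1.76,5.34,0],"spin":17.95},{"hand":0.6,"slide":[-1.76,5.34,0],"spin":17.95},{"hand":0.6,"slide":[-1.76,5.34,0],"spin":17.95},{"hand":0.6,"slide":[-1.76,5.34,0],"spin":17.95},{"hand":0.6,"slide":[-1.76,5.34,0],"spin":17.95}]'; python3 to.py .6205,.1746,.0965,-13.45
```

```text
time_s: 30.83
tcp_pos: [0.6202, 0.1747, 0.1995]
eef_rot: [0.001, 0.993, -0.117, -0.001]
wrist_force: [0.3, 0.3, 0.4]
grip_width: 0.6
t30.83 tcp [0.6202 0.1747 0.1995] a -13.38 q [ 0.17  0.39  1.35 -0.    1.41  1.97] F [0.3 0.3 0.4] g 0.600 tilt [-0.0031 -0.0014]
.6205,.1746,.0965,-13.45 [ 0.014 -0.004  2.575] spin 0.014
```

```bash
python3 -m handwheel '[{"hand":0.6,"slide":[0,0,0.6],"spin":0},{"hand":0.6,"slide":[0,0,1.2],"spin":0},{"hand":0.6,"slide":[0,0,1.8],"spin":0},{"hand":0.6,"slide":[0,0,2.3],"spin":0},{"hand":0.6,"slide":[0,0,2.57],"spin":0},{"hand":0.6,"slide":[0,0,2.57],"spin":0},{"hand":0.6,"slide":[0,0,2.57],"spin":0},{"hand":0.6,"slide":[0,0,2.57],"spin":0}]'; python3 to.py .6205,.1746,.0962,-13.45
```

```text
time_s: 31.5
tcp_pos: [0.6211, 0.1748, 0.0981]
eef_rot: [0.001, 0.993, -0.116, -0.0]
wrist_force: [-0.4, -0.1, 1.4]
grip_width: 0.6
t31.50 tcp [0.6211 0.1748 0.0981] a -13.37 q [ 0.17  0.45  1.51 -0.    1.18  1.97] F [-0.4 -0.1  1.4] g 0.600 tilt [-0.0005 -0.001 ]
.6205,.1746,.0962,-13.45 [-0.013  0.008  0.048] spin 0.016
```

Adjust and grip.

```bash
python3 -m handwheel '[{"hand":0.6,"slide":[-0.013,0.008,0.045],"spin":0.015},{"hand":0.6,"slide":[-0.013,0.008,0.045],"spin":0.015},{"hand":0.5,"slide":[-0.013,0.008,0.045],"spin":0.015},{"hand":0.3,"slide":[-0.013,0.008,0.045],"spin":0.015},{"hand":0.3,"slide":[-0.013,0.008,0.045],"spin":0.015},{"hand":0.3,"slide":[-0.013,0.008,0.045],"spin":0.015},{"hand":0.3,"slide":[-0.013,0.008,0.045],"spin":0.015},{"hand":0.3,"slide":[-0.013,0.008,0.045],"spin":0.015},{"hand":0.3,"slide":[-0.013,0.008,0.045],"spin":0.015}]'; python3 to.py .5565,.035,.175,-13.43 .5565,.035,.0975,-13.43
```

```text
time_s: 32.25
tcp_pos: [0.6207, 0.1746, 0.0967]
eef_rot: [0.0, 0.993, -0.117, 0.0]
wrist_force: [0.0, 0.0, 3.0]
grip_width: 0.422
t32.25 tcp [0.6207 0.1746 0.0967] a -13.45 q [ 0.17  0.45  1.51 -0.    1.18  1.97] F [0. 0. 3.] g 0.422 tilt [ 0.0001 -0.0009]
.5565,.035,.175,-13.43 [-0.748  3.77  -1.954] spin -0.003
.5565,.035,.0975,-13.43 [-0.749  3.769 -0.017] spin -0.003
```

```bash
python3 -m handwheel '[{"hand":0.3,"slide":[0,0,-0.4],"spin":0},{"hand":0.3,"slide":[0,0,-1],"spin":0},{"hand":0.3,"slide":[0,0,-1.6],"spin":0},{"hand":0.3,"slide":[0,0,-2],"spin":0},{"hand":0.3,"slide":[-0.1,0.7,-2],"spin":0},{"hand":0.3,"slide":[-0.3,1.4,-2],"spin":0},{"hand":0.3,"slide":[-0.5,2.1,-2],"spin":0},{"hand":0.3,"slide":[-0.7,2.8,-2],"spin":0},{"hand":0.3,"slide":[-0.75,3.4,-2],"spin":0},{"hand":0.3,"slide":[-0.75,3.77,-2],"spin":0},{"hand":0.3,"slide":[-0.75,3.77,-2],"spin":0},{"hand":0.3,"slide":[-0.75,3.77,-2],"spin":0},{"hand":0.3,"slide":[-0.75,3.77,-1.4],"spin":0},{"hand":0.3,"slide":[-0.75,3.77,-0.8],"spin":0},{"hand":0.3,"slide":[-0.75,3.77,-0.4],"spin":0},{"hand":0.3,"slide":[-0.75,3.77,-0.15],"spin":0},{"hand":0.3,"slide":[-0.75,3.77,-0.15],"spin":0},{"hand":0.3,"slide":[-0.75,3.77,-0.15],"spin":0},{"hand":0.3,"slide":[-0.75,3.77,-0.15],"spin":0}]'; python3 to.py .5567,.035,.0977,-13.43
```

```text
time_s: 33.83
tcp_pos: [0.5576, 0.0354, 0.1037]
eef_rot: [0.0, 0.993, -0.117, 0.001]
wrist_force: [0.0, -0.1, -2.0]
grip_width: 0.423
t33.83 tcp [0.5576 0.0354 0.1037] a -13.41 q [-0.06  0.33  1.7  -0.    1.11  1.74] F [ 0.  -0.1 -2. ] g 0.423 tilt [ 0.0021 -0.0008]
.5567,.035,.0977,-13.43 [-0.02   0.014  0.15 ] spin 0.003
```

```bash
python3 -m handwheel '[{"hand":0.3,"slide":[-0.02,0.014,0.05],"spin":0},{"hand":0.3,"slide":[-0.02,0.014,0.09],"spin":0},{"hand":0.3,"slide":[-0.02,0.014,0.12],"spin":0},{"hand":0.3,"slide":[-0.02,0.014,0.14],"spin":0},{"hand":0.3,"slide":[-0.02,0.014,0.16],"spin":0},{"hand":0.3,"slide":[-0.02,0.014,0.16],"spin":0},{"hand":0.3,"slide":[-0.02,0.014,0.16],"spin":0}]'; python3 to.py .5567,.035,.0977,-13.43
```

```text
time_s: 34.42
tcp_pos: [0.5569, 0.035, 0.0977]
eef_rot: [0.0, 0.993, -0.117, 0.001]
wrist_force: [0.4, -0.6, -0.0]
grip_width: 0.421
t34.42 tcp [0.5569 0.035  0.0977] a -13.42 q [-0.06  0.33  1.71 -0.    1.1   1.74] F [ 0.4 -0.6 -0. ] g 0.421 tilt [ 0.0026 -0.0008]
.5567,.035,.0977,-13.43 [-0.004 -0.    -0.   ] spin 0.002
```

```bash
python3 -m handwheel '[{"hand":0.3,"slide":[-0.004,0,0.015],"spin":0},{"hand":0.3,"slide":[-0.004,0,0.015],"spin":0},{"hand":0.6,"slide":[-0.004,0,0.01],"spin":0},{"hand":0.6,"slide":[-0.004,0,0],"spin":0},{"hand":0.6,"slide":[0,0,0],"spin":0},{"hand":0.6,"slide":[0,0,0],"spin":0},{"hand":0.6,"slide":[0,0,0],"spin":0},{"hand":0.6,"slide":[0,0,-0.4],"spin":0},{"hand":0.6,"slide":[0,0,-1],"spin":0},{"hand":0.6,"slide":[0,0,-1.8],"spin":0},{"hand":0.6,"slide":[0,0,-2.6],"spin":0},{"hand":0.6,"slide":[0,0,-2.6],"spin":0},{"hand":0.6,"slide":[0,0,-2.6],"spin":0},{"hand":0.6,"slide":[0,0,-2.6],"spin":0},{"hand":0.6,"slide":[0,0,-2.6],"spin":0}]'; python3 to.py .6007,.2652,.2,-13.39
```

```text
time_s: 35.67
tcp_pos: [0.5554, 0.0351, 0.2001]
eef_rot: [0.0, 0.993, -0.117, -0.0]
wrist_force: [-0.2, -0.6, -1.1]
grip_width: 0.602
t35.67 tcp [0.5554 0.0351 0.2001] a -13.42 q [-0.06  0.25  1.55 -0.    1.34  1.74] F [-0.2 -0.6 -1.1] g 0.602 tilt [-0.0006 -0.0007]
.6007,.2652,.2,-13.39 [-2.340e-01 -5.858e+00 -3.000e-03] spin -0.006
```

```bash
python3 -m handwheel '[{"hand":0.6,"slide":[-0.05,-1,0],"spin":0},{"hand":0.6,"slide":[-0.1,-2,0],"spin":0},{"hand":0.6,"slide":[-0.15,-3,0],"spin":0},{"hand":0.6,"slide":[-0.2,-4,0],"spin":0},{"hand":0.6,"slide":[-0.23,-5,0],"spin":0},{"hand":0.6,"slide":[-0.235,-5.86,0],"spin":0},{"hand":0.6,"slide":[-0.235,-5.86,0],"spin":0},{"hand":0.6,"slide":[-0.235,-5.86,0],"spin":0},{"hand":0.6,"slide":[-0.235,-5.86,0],"spin":0},{"hand":0.6,"slide":[-0.235,-5.86,0.6],"spin":0},{"hand":0.6,"slide":[-0.235,-5.86,1.2],"spin":0},{"hand":0.6,"slide":[-0.235,-5.86,1.8],"spin":0},{"hand":0.6,"slide":[-0.235,-5.86,2.3],"spin":0},{"hand":0.6,"slide":[-0.235,-5.86,2.57],"spin":0},{"hand":0.6,"slide":[-0.235,-5.86,2.57],"spin":0},{"hand":0.6,"slide":[-0.235,-5.86,2.57],"spin":0},{"hand":0.6,"slide":[-0.235,-5.86,2.57],"spin":0}]'; python3 to.py .6007,.2652,.0962,-13.39
```

```text
time_s: 37.08
tcp_pos: [0.6017, 0.2649, 0.0985]
eef_rot: [-0.0, 0.993, -0.117, 0.001]
wrist_force: [-0.5, -0.0, 0.2]
grip_width: 0.6
t37.08 tcp [0.6017 0.2649 0.0985] a -13.47 q [ 0.31  0.47  1.48 -0.    1.19  2.12] F [-0.5 -0.   0.2] g 0.600 tilt [ 0.0017 -0.    ]
.6007,.2652,.0962,-13.39 [-0.026 -0.002  0.058] spin -0.016
```

```bash
python3 -m handwheel '[{"hand":0.6,"slide":[-0.026,0,0.05],"spin":-0.016},{"hand":0.6,"slide":[-0.026,0,0.055],"spin":-0.016},{"hand":0.5,"slide":[-0.026,0,0.055],"spin":-0.016},{"hand":0.3,"slide":[-0.026,0,0.055],"spin":-0.016},{"hand":0.3,"slide":[-0.026,0,0.055],"spin":-0.016},{"hand":0.3,"slide":[-0.026,0,0.055],"spin":-0.016},{"hand":0.3,"slide":[-0.026,0,0.055],"spin":-0.016},{"hand":0.3,"slide":[-0.026,0,0.055],"spin":-0.016},{"hand":0.3,"slide":[-0.026,0,0.055],"spin":-0.016}]'; python3 to.py .5057,.0456,.0971,-13.47
```

```text
time_s: 37.83
tcp_pos: [0.6008, 0.2652, 0.0967]
eef_rot: [-0.0, 0.993, -0.117, 0.001]
wrist_force: [-0.2, -0.2, 3.0]
grip_width: 0.427
t37.83 tcp [0.6008 0.2652 0.0967] a -13.38 q [ 0.31  0.47  1.48 -0.    1.19  2.11] F [-0.2 -0.2  3. ] g 0.427 tilt [0.0021 0.0002]
.5057,.0456,.0971,-13.47 [-1.042  5.891 -0.017] spin 0.018
```

```bash
python3 -m handwheel '[{"hand":0.3,"slide":[0,0,-0.4],"spin":0},{"hand":0.3,"slide":[0,0,-1],"spin":0},{"hand":0.3,"slide":[0,0,-1.6],"spin":0},{"hand":0.3,"slide":[-0.1,0,-2],"spin":0},{"hand":0.3,"slide":[-0.4,0.7,-2],"spin":0},{"hand":0.3,"slide":[-0.7,1.4,-2],"spin":0},{"hand":0.3,"slide":[-0.9,2.1,-2],"spin":0},{"hand":0.3,"slide":[-1.04,2.9,-2],"spin":0.02},{"hand":0.3,"slide":[-1.06,3.7,-2],"spin":0.02},{"hand":0.3,"slide":[-1.06,4.5,-2],"spin":0.02},{"hand":0.3,"slide":[-1.06,5.3,-2],"spin":0.02},{"hand":0.3,"slide":[-1.05,5.89,-2],"spin":0.02},{"hand":0.3,"slide":[-1.05,5.89,-2],"spin":0.02},{"hand":0.3,"slide":[-1.05,5.89,-2],"spin":0.02},{"hand":0.3,"slide":[-1.05,5.89,-2],"spin":0.02},{"hand":0.3,"slide":[-1.05,5.89,-2],"spin":0.02}]'; python3 to.py .5057,.0456,.0977,-13.47
```

```text
time_s: 39.17
tcp_pos: [0.5052, 0.0466, 0.176]
eef_rot: [-0.0, 0.993, -0.117, 0.001]
wrist_force: [-0.2, 0.4, -3.7]
grip_width: 0.426
t39.17 tcp [0.5052 0.0466 0.176 ] a -13.44 q [-0.05  0.19  1.69  0.    1.25  1.76] F [-0.2  0.4 -3.7] g 0.426 tilt [0.0014 0.0008]
.5057,.0456,.0977,-13.47 [0.015 0.023 1.957] spin 0.006
```

```bash
python3 -m handwheel '[{"hand":0.3,"slide":[0,0.02,0],"spin":0},{"hand":0.3,"slide":[0,0.02,0.6],"spin":0},{"hand":0.3,"slide":[0,0.02,1.2],"spin":0},{"hand":0.3,"slide":[0,0.02,1.6],"spin":0},{"hand":0.3,"slide":[0,0.02,1.78],"spin":0},{"hand":0.3,"slide":[0,0.02,1.78],"spin":0},{"hand":0.3,"slide":[0,0.02,1.78],"spin":0},{"hand":0.3,"slide":[0,0.02,1.78],"spin":0}]'; python3 to.py .5057,.0456,.0977,-13.47
```

```text
time_s: 39.83
tcp_pos: [0.5064, 0.0461, 0.1058]
eef_rot: [-0.001, 0.993, -0.117, 0.002]
wrist_force: [-0.3, -0.3, -3.0]
grip_width: 0.424
t39.83 tcp [0.5064 0.0461 0.1058] a -13.41 q [-0.05  0.25  1.8   0.    1.08  1.76] F [-0.3 -0.3 -3. ] g 0.424 tilt [0.0038 0.0007]
.5057,.0456,.0977,-13.47 [-0.014  0.016  0.204] spin 0.012
```

```bash
python3 -m handwheel '[{"hand":0.3,"slide":[-0.015,0.016,0.08],"spin":0.01},{"hand":0.3,"slide":[-0.015,0.016,0.14],"spin":0.01},{"hand":0.3,"slide":[-0.015,0.016,0.18],"spin":0.01},{"hand":0.3,"slide":[-0.015,0.016,0.2],"spin":0.01},{"hand":0.3,"slide":[-0.015,0.016,0.215],"spin":0.01},{"hand":0.3,"slide":[-0.015,0.016,0.215],"spin":0.01},{"hand":0.3,"slide":[-0.015,0.016,0.215],"spin":0.01}]'; python3 to.py .5057,.0456,.0977,-13.47
```

```text
time_s: 40.42
tcp_pos: [0.5057, 0.0456, 0.0977]
eef_rot: [-0.001, 0.993, -0.117, 0.002]
wrist_force: [-1.1, -0.3, 1.2]
grip_width: 0.423
t40.42 tcp [0.5057 0.0456 0.0977] a -13.46 q [-0.05  0.26  1.82  0.    1.06  1.76] F [-1.1 -0.3  1.2] g 0.423 tilt [0.0041 0.0006]
.5057,.0456,.0977,-13.47 [-0.    -0.001 -0.001] spin 0.002
```

Exactly on target and in contact. I'll open, lift and move well away, so both cameras see everything.

```bash
python3 -m handwheel '[{"hand":0.3,"slide":[0,0,0.01],"spin":0},{"hand":0.6,"slide":[0,0,0.01],"spin":0},{"hand":0.6,"slide":[0,0,0],"spin":0},{"hand":0.6,"slide":[0,0,0],"spin":0},{"hand":0.6,"slide":[0,0,0],"spin":0},{"hand":0.6,"slide":[0,0,0],"spin":0},{"hand":0.6,"slide":[0,0,-0.4],"spin":0},{"hand":0.6,"slide":[0,0,-1],"spin":0},{"hand":0.6,"slide":[0,0,-1.8],"spin":0},{"hand":0.6,"slide":[0,0,-2.6],"spin":0},{"hand":0.6,"slide":[0,0,-3],"spin":0},{"hand":0.6,"slide":[0,0,-3],"spin":0},{"hand":0.6,"slide":[0,0,-3],"spin":0},{"hand":0.6,"slide":[0,0,-3],"spin":0}]'; python3 to.py .25,-.45,.25,0
```

```text
time_s: 41.58
tcp_pos: [0.5043, 0.0455, 0.2163]
eef_rot: [-0.0, 0.993, -0.117, 0.001]
wrist_force: [-0.0, 0.6, -0.3]
grip_width: 0.594
t41.58 tcp [0.5043 0.0455 0.2163] a -13.46 q [-0.05  0.16  1.63  0.    1.35  1.76] F [-0.   0.6 -0.3] g 0.594 tilt [0.0018 0.0008]
.25,-.45,.25,0 [-3.297 13.526 -0.862] spin -2.693
```

```bash
python3 -m handwheel '[{"hand":0.6,"slide":[-0.2,0.8,-0.5],"spin":0},{"hand":0.6,"slide":[-0.4,1.6,-0.86],"spin":-0.5},{"hand":0.6,"slide":[-0.6,2.5,-0.86],"spin":-1},{"hand":0.6,"slide":[-0.8,3.4,-0.86],"spin":-1.5},{"hand":0.6,"slide":[-1,4.3,-0.86],"spin":-2},{"hand":0.6,"slide":[-1.3,5.2,-0.86],"spin":-2.7},{"hand":0.6,"slide":[-1.5,6.1,-0.86],"spin":-2.7},{"hand":0.6,"slide":[-1.7,7,-0.86],"spin":-2.7},{"hand":0.6,"slide":[-1.9,7.9,-0.86],"spin":-2.7},{"hand":0.6,"slide":[-2.1,8.8,-0.86],"spin":-2.7},{"hand":0.6,"slide":[-2.4,9.7,-0.86],"spin":-2.7},{"hand":0.6,"slide":[-2.6,10.6,-0.86],"spin":-2.7},{"hand":0.6,"slide":[-2.8,11.5,-0.86],"spin":-2.7},{"hand":0.6,"slide":[-3,12.4,-0.86],"spin":-2.7},{"hand":0.6,"slide":[-3.3,13.5,-0.86],"spin":-2.7},{"hand":0.6,"slide":[-3.3,13.5,-0.86],"spin":-2.7},{"hand":0.6,"slide":[-3.3,13.5,-0.86],"spin":-2.7},{"hand":0.6,"slide":[-3.3,13.5,-0.86],"spin":-2.7},{"hand":0.6,"slide":[-3.3,13.5,-0.86],"spin":-2.7}]'; python3 to.py; python3 - <<'E'
from h import *
t=ctrl.camera("top");s=ctrl.camera("scene");t0=cv2.imread("pics/top0.png");s0=cv2.imread("pics/scene0.png")
f=lambda im,x,y,w,h,k:cv2.resize(im[y:y+h,x:x+w],(int(w*k),int(h*k)),interpolation=cv2.INTER_CUBIC)
c=np.zeros((600,800,3),np.uint8)
def put(o,x,y):c[y:y+o.shape[0],x:x+o.shape[1]]=o
put(f(t0,287,140,66,92,3.2),0,0);put(f(t,287,140,66,92,3.2),215,0);put(f(s0,235,145,130,108,2.6),440,0);put(f(s,235,145,130,108,2.6),440,300)
put(f(t,160,205,70,70,3),0,310);put(f(t,424,160,80,80,2.6),215,310)
cv2.imwrite("pics/f.png",c)
# shifts of block and cartridge tops by template match, px
def sh(a,b,x,y,w,h):
    k=8;A=f(a,x,y,w,h,k);B=f(b,x-4,y-4,w+8,h+8,k)
    r=cv2.matchTemplate(B,A,cv2.TM_CCOEFF_NORMED);_,v,_,l=cv2.minMaxLoc(r);return (l[0]/k-4,l[1]/k-4,round(v,3))
print("top block",sh(t0,t,299,181,28,27),"cart",sh(t0,t,307,157,22,22))
print("scene block",sh(s0,s,307,147,33,20),"cart",sh(s0,s,287,156,24,24))
print("static top mat",sh(t0,t,195,128,30,20),"scene mat corner",sh(s0,s,320,245,40,30))
E
```

```text
time_s: 43.17
tcp_pos: [0.2505, -0.4473, 0.2489]
eef_rot: [-0.002, 1.0, 0.001, 0.001]
wrist_force: [-0.6, -0.0, -0.0]
grip_width: 0.597
t43.17 tcp [ 0.2505 -0.4473  0.2489] a 0.09 q [-1.2   0.16  1.55  0.    1.43  0.37] F [-0.6 -0.  -0. ] g 0.597 tilt [0.0014 0.0035]
top block (0.125, 0.0, 0.997) cart (1.375, 0.0, 0.912)
scene block (-0.25, 0.0, 0.984) cart (-1.25, -0.625, 0.994)
static top mat (0.0, 0.0, 1.0) scene mat corner (0.0, 0.0, 0.999)
```

View pics/f.png

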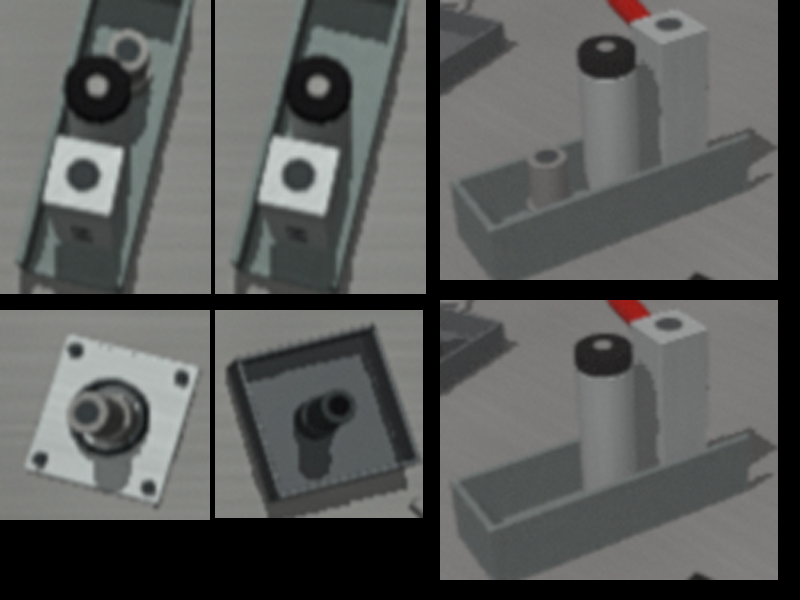

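The block is back within 0.25 px. The cartridge shows the same shift in both cameras: about 1.4 px right in the top view and (-1.25,-0.6) px in the scene view. That is roughly 2.4 mm toward -y, pushed when I first closed on it. Both nozzles stand correctly. There's time left, so I'll regrip the cartridge and move it back +2.4 mm in y.

```bash
python3 - <<'E'
from h import *
# displacement on plane z=.14 from both image shifts
from scipy.optimize import least_squares
P=np.array([.5565,.035,.14]); 
r=least_squares(lambda d:np.r_[(proj("top",P)-proj("top",P-[d[0],d[1],0]))[0]-[1.375,0],(proj("scene",P)-proj("scene",P-[d[0],d[1],0]))[0]-[-1.25,-.625]],[0,0]);print(r.x*1e3,r.fun)
E
python3 to.py .5568,.035,.2,-13.43
```

```text
[ 0.08878163 -2.79537963] [ 0.13848829 -0.04673304  0.12667874  0.14314239]
t43.27 tcp [ 0.2508 -0.4474  0.2497] a 0.14 q [-1.2   0.16  1.55  0.    1.43  0.37] F [-0.7 -0.1  1.3] g 0.600 tilt [0.0018 0.0017]
.5568,.035,.2,-13.43 [  7.676 -12.039   1.277] spin 2.714
```

```bash
python3 -m handwheel '[{"hand":0.6,"slide":[0.5,-0.8,0],"spin":1},{"hand":0.6,"slide":[1,-1.6,0],"spin":2},{"hand":0.6,"slide":[1.5,-2.4,0],"spin":2.7},{"hand":0.6,"slide":[2,-3.2,0],"spin":2.7},{"hand":0.6,"slide":[2.6,-4,0],"spin":2.7},{"hand":0.6,"slide":[3.1,-4.8,0],"spin":2.7},{"hand":0.6,"slide":[3.6,-5.6,0],"spin":2.7},{"hand":0.6,"slide":[4.1,-6.4,0.2],"spin":2.7},{"hand":0.6,"slide":[4.6,-7.2,0.4],"spin":2.7},{"hand":0.6,"slide":[5.1,-8,0.6],"spin":2.7},{"hand":0.6,"slide":[5.6,-8.8,0.8],"spin":2.7},{"hand":0.6,"slide":[6.1,-9.6,1],"spin":2.7},{"hand":0.6,"slide":[6.6,-10.4,1.2],"spin":2.7},{"hand":0.6,"slide":[7.2,-11.2,1.27],"spin":2.71},{"hand":0.6,"slide":[7.67,-12.04,1.27],"spin":2.71},{"hand":0.6,"slide":[7.67,-12.04,1.27],"spin":2.71},{"hand":0.6,"slide":[7.67,-12.04,1.27],"spin":2.71},{"hand":0.6,"slide":[7.67,-12.04,1.27],"spin":2.71},{"hand":0.6,"slide":[7.67,-12.04,1.27],"spin":2.71}]'; python3 to.py .5558,.035,.2,-13.43 .5558,.035,.099,-13.43
```

```text
time_s: 44.85
tcp_pos: [0.5556, 0.0345, 0.2005]
eef_rot: [-0.001, 0.993, -0.117, 0.001]
wrist_force: [-0.5, -0.1, 0.5]
grip_width: 0.598
t44.85 tcp [0.5556 0.0345 0.2005] a -13.42 q [-0.06  0.25  1.55  0.    1.34  1.74] F [-0.5 -0.1  0.5] g 0.598 tilt [0.0014 0.0011]
.5558,.035,.2,-13.43 [ 0.003 -0.014  0.013] spin 0.002
.5558,.035,.099,-13.43 [ 0.    -0.01   2.538] spin 0.002
```

```bash
python3 -m handwheel '[{"hand":0.6,"slide":[0,-0.01,0.6],"spin":0},{"hand":0.6,"slide":[0,-0.01,1.2],"spin":0},{"hand":0.6,"slide":[0,-0.01,1.8],"spin":0},{"hand":0.6,"slide":[0,-0.01,2.3],"spin":0},{"hand":0.6,"slide":[0,-0.01,2.55],"spin":0},{"hand":0.6,"slide":[0,-0.01,2.55],"spin":0},{"hand":0.6,"slide":[0,-0.01,2.55],"spin":0},{"hand":0.6,"slide":[0,-0.01,2.55],"spin":0}]'; python3 to.py .5568,.035,.0975,-13.43
```

```text
time_s: 45.52
tcp_pos: [0.5568, 0.0344, 0.1]
eef_rot: [-0.001, 0.993, -0.117, 0.002]
wrist_force: [0.2, -0.3, 0.1]
grip_width: 0.598
t45.52 tcp [0.5568 0.0344 0.1   ] a -13.46 q [-0.06  0.33  1.71  0.    1.1   1.74] F [ 0.2 -0.3  0.1] g 0.598 tilt [0.0041 0.0009]
.5568,.035,.0975,-13.43 [-0.003 -0.014  0.062] spin -0.007
```

Centre, grip, raise about 4 mm.

```bash
python3 -m handwheel '[{"hand":0.6,"slide":[0,-0.014,0.06],"spin":0},{"hand":0.6,"slide":[0,-0.014,0.06],"spin":0},{"hand":0.5,"slide":[0,-0.014,0.06],"spin":0},{"hand":0.3,"slide":[0,-0.014,0.06],"spin":0},{"hand":0.3,"slide":[0,-0.014,0.06],"spin":0},{"hand":0.3,"slide":[0,-0.014,0.06],"spin":0},{"hand":0.3,"slide":[0,-0.014,0.06],"spin":0},{"hand":0.3,"slide":[0,-0.014,0.06],"spin":0},{"hand":0.3,"slide":[0,-0.014,0.06],"spin":0}]'; python3 to.py; python3 -m handwheel '[{"hand":0.3,"slide":[0,0,-0.06],"spin":0},{"hand":0.3,"slide":[0,0,-0.12],"spin":0},{"hand":0.3,"slide":[0,0,-0.12],"spin":0},{"hand":0.3,"slide":[0,0,-0.12],"spin":0},{"hand":0.3,"slide":[0,0,-0.12],"spin":0}]'; python3 to.py .5568,.0376,.0977,-13.43
```

```text
time_s: 46.27
tcp_pos: [0.5571, 0.035, 0.0979]
eef_rot: [-0.001, 0.993, -0.117, 0.002]
wrist_force: [0.4, 0.6, 3.6]
grip_width: 0.422
t46.27 tcp [0.5571 0.035  0.0979] a -13.46 q [-0.06  0.33  1.71  0.    1.1   1.74] F [0.4 0.6 3.6] g 0.422 tilt [0.0046 0.0008]
time_s: 46.68
tcp_pos: [0.5568, 0.035, 0.1023]
eef_rot: [-0.001, 0.993, -0.117, 0.002]
wrist_force: [-0.0, 0.5, -3.0]
grip_width: 0.425
t46.68 tcp [0.5568 0.035  0.1023] a -13.46 q [-0.06  0.33  1.7   0.    1.11  1.74] F [-0.   0.5 -3. ] g 0.425 tilt [0.0038 0.0009]
.5568,.0376,.0977,-13.43 [-0.015 -0.063  0.115] spin -0.005
```

```bash
python3 -m handwheel '[{"hand":0.3,"slide":[-0.009,-0.063,0],"spin":0},{"hand":0.3,"slide":[-0.009,-0.063,0],"spin":0},{"hand":0.3,"slide":[-0.009,-0.063,0.05],"spin":0},{"hand":0.3,"slide":[-0.009,-0.063,0.09],"spin":0},{"hand":0.3,"slide":[-0.009,-0.063,0.12],"spin":0},{"hand":0.3,"slide":[-0.009,-0.063,0.125],"spin":0},{"hand":0.3,"slide":[-0.009,-0.063,0.125],"spin":0},{"hand":0.3,"slide":[-0.009,-0.063,0.125],"spin":0}]'; python3 to.py .5571,.0376,.0979,-13.43
```

```text
time_s: 47.35
tcp_pos: [0.557, 0.0375, 0.0979]
eef_rot: [-0.001, 0.993, -0.117, 0.002]
wrist_force: [-1.5, -0.1, 4.8]
grip_width: 0.419
t47.35 tcp [0.557  0.0375 0.0979] a -13.46 q [-0.06  0.33  1.71  0.    1.1   1.75] F [-1.5 -0.1  4.8] g 0.419 tilt [0.0041 0.0009]
.5571,.0376,.0979,-13.43 [ 0.001 -0.002 -0.001] spin -0.005
```

```bash
python3 -m handwheel '[{"hand":0.6,"slide":[0,0,0],"spin":0},{"hand":0.6,"slide":[0,0,0],"spin":0},{"hand":0.6,"slide":[0,0,0],"spin":0},{"hand":0.6,"slide":[0,0,0],"spin":0},{"hand":0.6,"slide":[0,0,0],"spin":0},{"hand":0.6,"slide":[0,0,-0.4],"spin":0},{"hand":0.6,"slide":[0,0,-1],"spin":0},{"hand":0.6,"slide":[0,0,-1.8],"spin":0},{"hand":0.6,"slide":[0,0,-2.6],"spin":0},{"hand":0.6,"slide":[0,0,-3],"spin":0},{"hand":0.6,"slide":[0,0,-3],"spin":0},{"hand":0.6,"slide":[0,0,-3],"spin":0},{"hand":0.6,"slide":[0,0,-3],"spin":0}]'>/dev/null; python3 to.py; python3 -m handwheel '[{"hand":0.6,"slide":[-0.2,0.8,-0.5],"spin":0},{"hand":0.6,"slide":[-0.4,1.6,-0.86],"spin":-0.5},{"hand":0.6,"slide":[-0.7,2.5,-0.86],"spin":-1},{"hand":0.6,"slide":[-1,3.4,-0.86],"spin":-1.5},{"hand":0.6,"slide":[-1.4,4.3,-0.86],"spin":-2},{"hand":0.6,"slide":[-1.8,5.2,-0.86],"spin":-2.7},{"hand":0.6,"slide":[-2.2,6.1,-0.86],"spin":-2.7},{"hand":0.6,"slide":[-2.6,7,-0.86],"spin":-2.7},{"hand":0.6,"slide":[-3,7.9,-0.86],"spin":-2.7},{"hand":0.6,"slide":[-3.4,8.8,-0.86],"spin":-2.7},{"hand":0.6,"slide":[-3.7,9.7,-0.86],"spin":-2.7},{"hand":0.6,"slide":[-4,10.6,-0.86],"spin":-2.7},{"hand":0.6,"slide":[-4.3,11.5,-0.86],"spin":-2.7},{"hand":0.6,"slide":[-4.6,12.4,-0.86],"spin":-2.7},{"hand":0.6,"slide":[-4.6,13.1,-0.86],"spin":-2.7},{"hand":0.6,"slide":[-4.6,13.1,-0.86],"spin":-2.7},{"hand":0.6,"slide":[-4.6,13.1,-0.86],"spin":-2.7},{"hand":0.6,"slide":[-4.6,13.1,-0.86],"spin":-2.7},{"hand":0.6,"slide":[-4.6,13.1,-0.86],"spin":-2.7}]'; python3 - <<'E'
from h import *
t=ctrl.camera("top");s=ctrl.camera("scene");t0=cv2.imread("pics/top0.png");s0=cv2.imread("pics/scene0.png")
f=lambda im,x,y,w,h,k:cv2.resize(im[y:y+h,x:x+w],(int(w*k),int(h*k)),interpolation=cv2.INTER_CUBIC)
cv2.imwrite("pics/f2.png",np.hstack([f(s,190,130,330,150,1.5), f(t,160,120,100*3,150,1)[:, :290].repeat(1,0)[:225] if 0 else f(t,285,122,75,118,225/118)]))
def sh(a,b,x,y,w,h):
    k=8;A=f(a,x,y,w,h,k);B=f(b,x-4,y-4,w+8,h+8,k)
    r=cv2.matchTemplate(B,A,cv2.TM_CCOEFF_NORMED);_,v,_,l=cv2.minMaxLoc(r);return (l[0]/k-4,l[1]/k-4,round(v,3))
print("top block",sh(t0,t,299,181,28,27),"cart",sh(t0,t,307,157,22,22))
print("scene block",sh(s0,s,307,147,33,20),"cart",sh(s0,s,287,156,24,24))
E
```

```text
t48.43 tcp [0.5555 0.0375 0.2163] a -13.46 q [-0.06  0.24  1.53  0.    1.37  1.75] F [ 0.2 -0.5 -0.7] g 0.601 tilt [0.0014 0.0011]
time_s: 50.02
tcp_pos: [0.2548, -0.4277, 0.2489]
eef_rot: [-0.002, 1.0, 0.001, 0.0]
wrist_force: [-0.2, -0.9, 0.9]
grip_width: 0.6
top block (0.125, 0.0, 0.998) cart (0.125, 0.125, 0.94)
scene block (0.0, 0.0, 0.997) cart (-0.125, -0.125, 0.995)
```

View pics/f2.png

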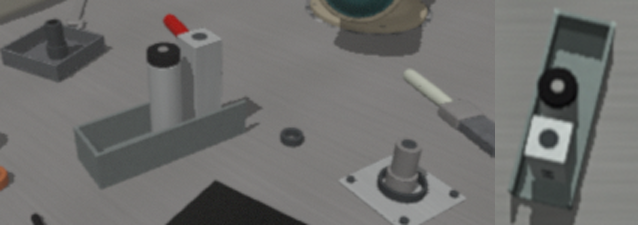

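All four parts are upright and in place, and the block and cartridge are within about 0.13 px of their starting images. Handing in.

```bash
python3 -c "
from plant import ctrl
print(ctrl.hand_in())"
```

```text
the job is handed in; nothing more can be done
None
```

The nozzle change is done and handed in at about 50 s of the 147 s allowed. The fresh nozzle stands in the cradle's cup and the worn one stands in the used-parts tray. The valve block and the cartridge are back in the rack.

- **Last checks:** in the final pictures all four parts stand upright. Compared with the starting pictures, the block and the cartridge are each within about 0.13 px, roughly 0.3 mm, in both cameras. The gripper was well clear of everything at hand-in.
- **Cartridge placing:** my first check showed it about 2.6 mm off toward -y, most likely because I nudged it when I first gripped it. I regripped it, lifted it a few millimetres and moved it back, and the check above is from after that fix.
- **Tool tilt:** the tool tilted about 3° for a few seconds mid-job while empty. I brought it back to near vertical before the next grasp.
- **Forces:** the largest wrist-force reading I saw was about 14 N, against the 120 N limit.

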